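# Load, lock and close the colour shaker

## Task

Load every paint can on the bench upright into a pocket of the shaker's pulled-out carriage, one per pocket, fold the hold-down bar right down over them, and lock it by pushing the straight leg of the R-clip through the hole in the pin until its bow springs over the pin. Then push the carriage fully home and swing the cabinet door shut until it seats on its catch; leave the bottles standing around the shaker where they are.

Things in the scene. Friction and masses are not known exactly. Their poses are not given: they have to be found in the camera images.
- can_red_mid (a point): paint can with a red label band and lid, a plain upright cylinder 54 mm in diameter and 84 mm high, 0.2 to 0.4 kg, standing on the bench to the left (+y) of the shaker; this point is its centre, 42 mm above its foot, z along its axis. Between two and four of the cans are present
- can_white_mid (a point): paint can with a white label band and lid, a plain upright cylinder 54 mm in diameter and 84 mm high, 0.2 to 0.4 kg, standing on the bench to the left (+y) of the shaker; this point is its centre, 42 mm above its foot, z along its axis. Between two and four of the cans are present
- can_yellow_mid (a point): paint can with a yellow label band and lid, a plain upright cylinder 54 mm in diameter and 84 mm high, 0.2 to 0.4 kg, standing on the bench to the left (+y) of the shaker; this point is its centre, 42 mm above its foot, z along its axis. Between two and four of the cans are present
- can_black_mid (a point): paint can with a black label band and lid, a plain upright cylinder 54 mm in diameter and 84 mm high, 0.2 to 0.4 kg, standing on the bench to the left (+y) of the shaker; this point is its centre, 42 mm above its foot, z along its axis. Between two and four of the cans are present
- tray (a point): centre of the blue four-pocket insert on the shaker's slide-out carriage, at the level of the pocket floors; x points into the cabinet (the way the carriage slides home), y to the left seen from the robot, z up. The pockets are 62 mm square, 45 mm deep, centred at x = +-41 mm, y = +-41 mm from here, with 20 mm ribs between them; any can may go in any pocket, one each. The carriage's 6 mm deck, 176 mm by 240 mm, lies just under the insert, its underside 22 mm above the bench
- carriage (a joint): travel of the slide-out carriage on its slides, m: 0 = fully home in the cabinet, 0.225 = fully out towards the robot (about -x of the scene). It is stiff: it stays put under less than about 15 N
- tab_top (a point): middle of the upper edge of the front face of the carriage's upright push tab (red, 36 mm wide, 8 to 10 mm thick, 154 mm above the bench at its top), which stands at the front (robot) end of the carriage in its middle; axes as tray. With the carriage home the front face of the tab lies level with the cabinet's front face. The cabinet's roof is 176 mm above the bench, with a notch 100 mm wide and 18 mm deep in its front edge above the tab
- bar (a joint): angle of the aluminium hold-down bar, rad: 0 = down over the cans, 1.57 = upright; starts raised at 1.5 to 1.75. The hinge is stiff: the bar stays where it is left (about 4 N at bar_push moves it). It can go down to 0 only if the cans sit in their pockets; there it clears the can lids by 1.5 mm
- bar_hinge (a point): on the hinge axis of the hold-down bar, at the right-hand (-y of tray) side of the carriage, 108 mm from the middle of the tray; the bar swings about the tray's x axis. The point's own x is the hinge axis, y runs along the bar from the hinge to its forked free end, z is square to the bar, up when the bar is down
- bar_push (a point): on the upper face of the bar (the outer, right-hand face while it is upright), on its centre line 165 mm from the hinge axis and 5 mm off it; good place to push; axes as bar_hinge. The bar is a plate 100 mm wide and 7 mm thick (its forked end 44 mm wide) with a rubber pad beneath, and 225 mm long from hinge axis to the ends of its fork
- pin_hole (a point): centre of the cross hole in the upright 22 mm steel pin at the left-hand (+y of tray) side of the carriage; axes as tray: the hole runs right through along x, is 9 mm square, and lies 140 mm above the bench, 10 mm above the top face of the lowered bar, whose fork straddles the pin; the pin ends 16 mm above the hole's centre. The hole is loose: the released clip may droop and turn by 0.2 to 0.4 rad, which is all right
- clip_coil (a point): R-clip of 5 mm steel wire, 100 mm long, 70 g, lying flat on the bench to the right (-y) of the shaker; this point is the middle of its red-coated coil (oval, 28 mm along x, 25 mm across y, 10 mm thick, the best place to grip, with the fingers closing along y); the straight leg runs from the coil along x at y = 0, the bowed leg runs beside it on the +y side; z is up while it lies on the bench
- clip_seat (a point): point on the axis of the clip's straight leg, 52 mm from the coil's centre, that lies at pin_hole when the clip is home; axes as clip_coil
- clip_tip (a point): free end of the clip's straight leg, 86.5 mm from the coil's centre; axes as clip_coil. The bowed leg flares out to 18 mm beside the straight leg near this end
- clip_bow (a joint): how far the clip's bowed leg is sprung open away from the straight leg, rad: 0 at rest, about 0.1 while it rides over the pin, back to about 0 when it has sprung over. Pushing it over takes about 6 to 10 N along the leg, between about 25 and 8 mm short of home
- door (a joint): opening angle of the green cabinet door about its upright hinge, rad: 0 = shut and held by the spring roller catch, grows as the free edge swings out towards the robot and then to the right; starts at 1.6 to 1.95. The last 15 mm or so of the free edge's swing need a push of about 7 N at door_push against the catch, which then draws it to 0
- door_hinge (a point): on the door's hinge axis at the outer face of the door, at the cabinet's front right-hand (-y) edge, 94 mm above the bench (half-way up the door); the point's own y runs along the door from the hinge to the free edge (270 mm away), its -x is square to the door's outer face, z up. The door is 15 mm thick, its top 174 mm above the bench
- door_push (a point): on the outer face of the door, 200 mm from the hinge axis and 20 mm below the door's top edge; axes as door_hinge. To shut the door push here along the point's +x
- squeeze_red_mid (a point): the red squeeze bottle, 62 mm wide and 125 mm high with its thin nozzle, standing on the bench right of the shaker; this point is on its axis 42 mm up; a bystander, to be left standing where it is
- squeeze_cream_mid (a point): the cream squeeze bottle, 62 mm wide and 125 mm high with its thin nozzle, standing on the bench right of the shaker; this point is on its axis 42 mm up; a bystander, to be left standing where it is
- tall_bottle_mid (a point): the tall green bottle, 60 mm wide and 195 mm high with its black cap, standing on the bench left of the cabinet; this point is on its axis 82 mm up; a bystander, to be left standing where it is
Mind the look-alikes: they are no part of the job. What is shaped like the part that bears can_black_mid but orange or purple is not meant.

How it is judged:
On the way, in this order (a step that is already met when the one before it is completed fails the run):
1. all the cans stand in pockets of the carriage (x of can_red_mid in the frame of tray between -0.078 and 0.078 m and y of can_red_mid in the frame of tray between -0.078 and 0.078 m and z of can_red_mid in the frame of tray between 0.037 and 0.047 m and angle between each of can_red_mid, can_white_mid, can_yellow_mid, can_black_mid's own z axis and vertical below 0.12 rad and x of can_white_mid in the frame of tray between -0.078 and 0.078 m and y of can_white_mid in the frame of tray between -0.078 and 0.078 m and z of can_white_mid in the frame of tray between 0.037 and 0.047 m and x of can_yellow_mid in the frame of tray between -0.078 and 0.078 m and y of can_yellow_mid in the frame of tray between -0.078 and 0.078 m and z of can_yellow_mid in the frame of tray between 0.037 and 0.047 m and x of can_black_mid in the frame of tray between -0.078 and 0.078 m and y of can_black_mid in the frame of tray between -0.078 and 0.078 m and z of can_black_mid in the frame of tray between 0.037 and 0.047 m), for 0.2 s.
2. the hold-down bar is down over the cans (value of joint bar below 0.04 rad), for 0.2 s.
3. the R-clip's leg is through the pin and its bow has sprung over (value of joint bar below 0.04 rad and distance between clip_seat and pin_hole below 0.007 m and angle between the x axis of clip_seat and the x axis of pin_hole, either way round below 0.5 rad and value of joint clip_bow below 0.035 rad), for 0.3 s.
4. the carriage is home in the cabinet (value of joint carriage below 0.006 m), for 0.2 s.
5. the door is shut on its catch (value of joint door below 0.012 rad), for 0.3 s.
At the end, for the whole second after the job is handed in: Every can upright (0.12 rad) on a pocket floor; bar down (0.04 rad); clip seat point within 7 mm of the pin hole, leg along it (0.5 rad), bow sprung back (below 0.035 rad); carriage home (6 mm); door shut on its catch (0.012 rad) and still (all of step 1 and all of step 3 and value of joint carriage below 0.006 m and value of joint door below 0.012 rad and velocity of joint door between -0.05 and 0.05 rad/s); the robot touches nothing.
It fails at once if the red squeeze bottle is shifted more than 30 mm or knocked over (distance of squeeze_red_mid from where it was at the start of the episode above 0.03 m or angle between squeeze_red_mid's own z axis and vertical above 0.5 rad).
It fails at once if the cream squeeze bottle is shifted more than 30 mm or knocked over (distance of squeeze_cream_mid from where it was at the start of the episode above 0.03 m or angle between squeeze_cream_mid's own z axis and vertical above 0.5 rad).
It fails at once if the tall green bottle is shifted more than 30 mm or knocked over (distance of tall_bottle_mid from where it was at the start of the episode above 0.03 m or angle between tall_bottle_mid's own z axis and vertical above 0.5 rad).
Of can_red, can_white, can_yellow, can_black only 2 to 4 are there at a start; the rules pass over those that are not, and their reading is None.
At some moment in a run one of can_red, can_white, can_yellow, can_black, clip may be knocked a few centimetres aside while the robot is not near it.
It also fails if it takes over 210 s, if anything falls off the work surface, if the arm or the gripper's body presses on something with over 40 N, if the wrist force passes 120 N, or if a joint passes its speed limit or range.

## Robot

A 7-joint arm with a two-finger parallel gripper is mounted at the origin on the work surface. World frame = base frame: x ahead of the robot, y to its left, z up, the work surface at z = 0. Lengths are in m, angles in rad, forces in N, time in s.
With the tool pointing down it reaches from about 0.425 to 0.875 m from the base axis. Payload 8.4 kg.
Tool frame: the origin (TCP) lies midway between the tips of the shut fingers; the grasp point (between the pads) lies 19 mm behind it; z points along the fingers, y is the line along which they close (so a half turn about z gives the same grasp; the last joint's range is limited). The gripper opens to 85 mm and grips with 20 to 120 N. Pads are 22 mm wide; open, the fingers measure 114 mm over their backs; the gripper's body (76 mm by 85 mm) begins 54 mm behind the grasp point. The pads swing forward as they close: fully open they stand 13 mm farther back than shut.
Start: joints at [1.249, 0.333, 0.04, 1.465, -0.013, 1.343, -0.059], TCP at [0.144, -0.634, 0.231] pointing down, gripper open.
Joint ranges: [-2.58, 2.58], [-0.38, 2.09], [-1.3, 1.39], [0.25, 2.4], [-1.5, 4.64], [0.08, 2.09], [-2.65, 2.65]. Speed limits (rad/s): [2.22, 2.22, 2.79, 2.79, 3.14, 3.14, 3.14].

## Interface

Orientations are given as a unit quaternion [w, x, y, z].
In Python, from cell import * gives the robot as it stands.
- The arm moves only by the tool servo_tool, never from a script. Its arguments are lists of equal length, an entry for each row: "xyz": the shift along the tool's x, y, z in m, a list of three; "rotation": the turn, a rotation vector about the tool's x, y, z in degrees, a list of three. In form: {"xyz": [[x, y, z], ...], "rotation": [[rx, ry, rz], ...]}. A call has 1 to 8 rows; each row shifts and turns the commanded pose from where the row before left it, along the tool's axes as they then stand; what a row does not reach is not made up. A row lasts 1/8 s, in which the tool goes at most 62.5 mm and 10.7 degrees, less where a joint would pass 70% of its speed; a pose out of reach is approached as far as the arm can. A call is refused whole if a number of a shift passes 0.0625 or a number of a turn 10.7, either way. A call with a gripper value outside its range is refused whole. "gripper" is the finger opening in m, from 0 to 0.0854, set as the call begins (left out, the last holds). The fingers move at their own pace and stop on an object; "grip_force" is the grip in N (left out, the last holds). Time passes only in rows, so rows that do not move let the fingers close. It gives the time, the measured TCP pose, the force, the opening and the grip force at its end, in the units of the state.
- sense(): the state, without advancing time (a new reading comes with each control period).
- get_image(name): name is "scene" or "side" or "wrist"; returns a dict with "color" (384x512x3 uint8, red, green, blue), "z_map" (384x512 float32, m along the optical axis (not along the pixel's ray), 0 where there is no reading), "fx", "fy", "cx", "cy" (pixels), "R" (3x3) and "t" (3): a world point X has camera coordinates R X + t; the wrist camera has in their place "mount" (4x4, takes a point from camera to tool coordinates, whose origin is the TCP and whose axes are the flange's). Camera axes: x right, y down, z forward; pixel columns grow to the right and rows downward; lengths in m; the calibration is good to about 2 mm. A picture is of the moment at which its call begins: read the wrist's pose just before it.
- sign_off(): hands the job in; it is judged then, once.
The state is a dict: "clock": time; "joints": joint angles; "qd": joint speeds; "tau": joint torques, N m; "eef_pos": TCP position; "tcp_rot": TCP orientation; "contact_force": force on the tool from outside, world axes, zero at the start; "torque": the same for the moment, N m; "grip_width": finger opening in m; "gripper_force": force on a finger pad.
Only numpy, scipy, OpenCV 4.12 (cv2) and the standard library are available. Lean on these libraries where they do the work, as an engineer would, in place of code of your own. Each camera call takes 0.05 s, during which the arm holds its last target. There are 200 camera calls.

## Working session

There is one attempt and no reset: what is moved stays moved. The work goes in short steps, Python scripts to look and compute and a tool call to move; the robot and the scene stay as the last step left them, time stands still between calls to the robot, and variables do not carry over. Pictures are saved under pics/ and viewed, at most 14 in all, crops included, and the job is handed in when it is done.

Besides the shell and the picture viewer there is one more tool, called after "Request:" by a JSON object that holds its "fn" and its "kwargs". servo_tool: Moves the arm, as the interface text tells. Its arguments: {"type":"object","properties":{"xyz":{"type":"array","items":{"type":"array","items":{"type":"number"}}},"rotation":{"type":"array","items":{"type":"array","items":{"type":"number"}}},"gripper":{"type":"number"},"grip_force":{"type":"number"}},"required":["xyz","rotation"]}

```bash
ls; mkdir -p pics
cat > h.py <<'E'
from cell import *
import numpy as np, cv2
from scipy.spatial.transform import Rotation as Ro
def tcp():
    s=sense(); q=s["tcp_rot"]; return np.array(s["eef_pos"]), Ro.from_quat([q[1],q[2],q[3],q[0]]).as_matrix(), s
def cloud(name):
    p,R,s=tcp(); im=get_image(name); z=im["z_map"]; v,u=np.mgrid[:z.shape[0],:z.shape[1]]
    c=np.stack([(u-im["cx"])/im["fx"]*z,(v-im["cy"])/im["fy"]*z,z],-1)
    if "mount" in im:
        M=np.array(im["mount"]); w=(c@M[:3,:3].T+M[:3,3])@R.T+p
    else: w=(c-np.array(im["t"]))@np.array(im["R"])
    w[z==0]=np.nan
    return im["color"],w
def save(n,c,scale=1): cv2.imwrite("pics/"+n,cv2.resize(c[...,::-1],None,fx=scale,fy=scale,interpolation=cv2.INTER_CUBIC))
E
python3 - <<'E'
from h import *
a,wa=cloud("scene"); b,wb=cloud("side")
np.savez("s0.npz",a=a,wa=wa,b=b,wb=wb)
save("scene0.png",a,1.5); save("side0.png",b,1.5)
p,R,s=tcp(); print(p,R,s["clock"],s["contact_force"])
for n in("scene","side"):
    im=get_image(n);print(n,-np.array(im["R"]).T@im["t"],np.array(im["R"])[2])
print(get_image("wrist")["mount"])
E
```

```text
pics
[ 0.14352473 -0.63352799  0.2305153 ] [[ 9.75279444e-01  2.20974739e-01 -4.12611431e-04]
 [ 2.20975106e-01 -9.75278419e-01  1.41730119e-03]
 [-8.92232640e-05 -1.47344157e-03 -9.99998911e-01]] 0.1 [ 0.74448647  0.38170942 -0.11112097]
scene [1.29306629 0.30596089 0.96779887] [-0.61711202 -0.2613391  -0.74220929]
side [ 0.31688541 -0.89607246  0.83449134] [ 0.22384491  0.75525822 -0.61601825]
[[ 1.37769650e-03 -9.50124297e-01 -3.11868438e-01  8.03078326e-02]
 [ 9.99998883e-01  1.48982280e-03 -1.21275120e-04 -1.06569071e-04]
 [ 5.79855148e-04 -3.11867922e-01  9.50125288e-01 -1.42315857e-01]
 [ 0.00000000e+00  0.00000000e+00  0.00000000e+00  1.00000000e+00]]
```

View pics/scene0.png

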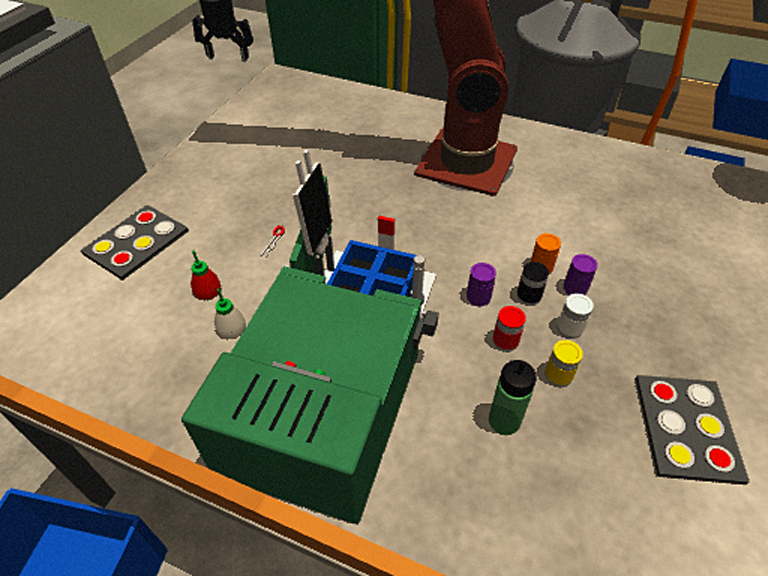

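View pics/side0.png

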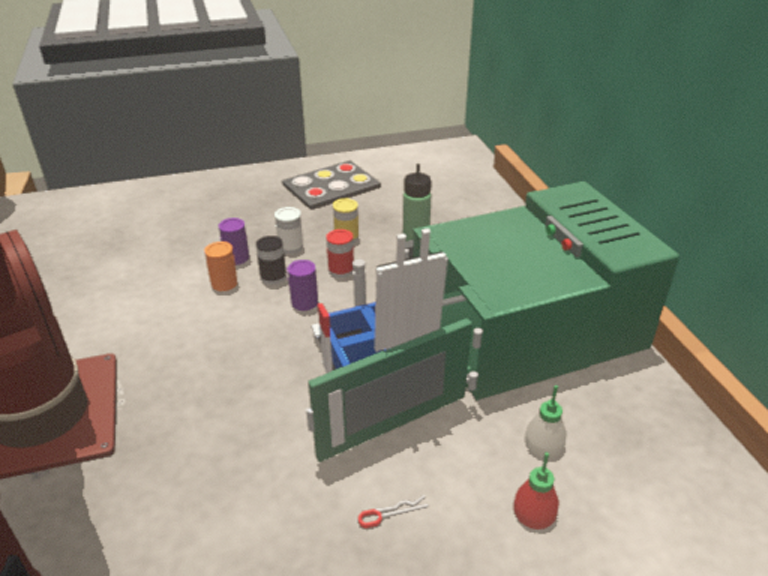

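The four target cans in the scene view (768-px picture) are black (533,283), red (510,327), white (576,315) and yellow (564,362). The look-alikes are purple at (482,284) and (581,274), and orange at (546,252). The clip lies at (272,240), the tray at (375,268), the bar is upright at (313,210), and the door is open on the right.

Run:
```python
from h import *
d=np.load("s0.npz")
def at(cam,u,v,r=3):
    u=int(u/1.5);v=int(v/1.5);return np.nanmedian(d["w"+cam][v-r:v+r+1,u-r:u+r+1].reshape(-1,3),0).round(3)
# can tops via grid map of both cams
P=np.concatenate([d["wa"].reshape(-1,3),d["wb"].reshape(-1,3)]);C=np.concatenate([d["a"].reshape(-1,3),d["b"].reshape(-1,3)])
print("bench z",np.nanmedian(P[(abs(P[:,2])<.02)][:,2]))
for n,u,v in [("black",533,268),("red",510,315),("white",577,301),("yellow",567,349),("purp",483,270),("purp2",582,261),("orange",547,240),("tall",518,372)]:
    c=at("a",u,v,2); z=c[2]
    m=(np.linalg.norm(P[:,:2]-c[:2],axis=1)<.036)&(abs(P[:,2]-z)<.004)
    q=P[m][:,:2]; (x,y),r=cv2.minEnclosingCircle(q.astype(np.float32))
    print(n,c,"mean",q.mean(0).round(3),"circ",round(x,3),round(y,3),round(r,3),m.sum())
for n,cam,u,v in [("redbot","a",205,285),("cream","a",229,322),("redbotS","b",537,505),("creamS","b",546,438),("tabtop","b",323,310),("tabtopA","a",386,222),("pinA","a",420,259),("pinB","b",359,263),("door far top","b",313,380),("door near top","b",465,327),("roof front corner L","a",418,305),("roof front R","a",286,270),("barB","b",410,300),("barB top","b",412,265),("clipcoil","b",370,517),("tip","b",425,499),("ribs","a",375,266)]:
    print(n,at(cam,u,v,1))
m=(P[:,0]>.3)&(P[:,1]<-.1)&(P[:,2]<.03)&(C[:,0]>120)&(C[:,1]<70)&(C[:,2]<70)
q=P[m];print("redcoil",np.nanmedian(q,0),m.sum())
save("clip0.png",d["b"][310:360,225:300],8)
```

```text
bench z 0.00024910519843923033
black [0.412 0.27  0.083] mean [0.418 0.276] circ 0.416 0.276 0.03 316
red [0.556 0.259 0.083] mean [0.557 0.261] circ 0.558 0.26 0.03 366
white [0.468 0.372 0.083] mean [0.473 0.377] circ 0.471 0.376 0.031 336
yellow [0.591 0.378 0.083] mean [0.599 0.379] circ 0.598 0.379 0.029 374
purp [0.46  0.176 0.082] mean [0.464 0.175] circ 0.464 0.174 0.031 361
purp2 [0.354 0.364 0.083] mean [0.356 0.367] circ 0.356 0.368 0.031 311
orange [0.317 0.279 0.083] mean [0.32  0.283] circ 0.32 0.282 0.03 318
tall [0.738 0.306 0.167] mean [0.737 0.306] circ 0.736 0.306 0.03 366
redbot [ 0.699 -0.372  0.043]
cream [ 0.766 -0.265  0.052]
redbotS [ 0.668 -0.409  0.05 ]
creamS [ 0.738 -0.303  0.041]
tabtop [ 0.46  -0.049  0.155]
tabtopA [ 0.465 -0.046  0.144]
pinA [0.546 0.062 0.156]
pinB [0.546 0.056 0.156]
door far top [ 0.411 -0.219  0.174]
door near top [ 0.652 -0.169  0.169]
roof front corner L [0.675 0.105 0.176]
roof front R [ 0.694 -0.155  0.176]
barB [ 0.567 -0.161  0.231]
barB top [ 0.564 -0.168  0.298]
clipcoil [ 0.456 -0.331  0.001]
tip [ 0.541 -0.325  0.   ]
ribs [ 0.531 -0.042  0.077]
redcoil [ 0.66954624 -0.60431421  0.01846909] 173
```

View pics/clip0.png

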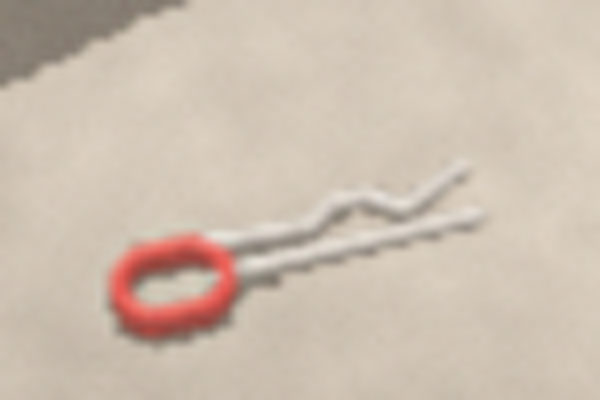

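Request:
{"fn": "servo_tool", "kwargs": {"xyz": [[0,0,-0.05],[0.033,-0.0463,-0.0125],[0.033,-0.0463,-0.0125],[0.033,-0.0463,-0.0125],[0.033,-0.0463,-0.0125],[0.033,-0.0463,-0.0125],[0.033,-0.0463,-0.0125],[0.033,-0.0463,-0.0125]], "rotation": [[0,0,8.6],[0,0,0],[0,0,0],[0,0,0],[0,0,0],[0,0,0],[0,0,0],[0,0,0]], "gripper": 0.08}}

```text
clock: 1.25
eef_pos: [0.3511, -0.2921, 0.3694]
tcp_rot: [0.0, 0.999, 0.036, 0.0]
contact_force: [0.7, -0.9, -0.9]
grip_width: 0.0798
gripper_force: 0.0
```

Request:
{"fn": "servo_tool", "kwargs": {"xyz": [[0.033,-0.0463,-0.0125],[0.033,-0.0463,-0.0125],[0.033,-0.0463,-0.0125],[0.033,-0.0463,-0.0125],[0.033,-0.0463,0],[0,0,0]], "rotation": [[0,0,0],[0,0,0],[0,0,0],[0,0,0],[0,0,0],[0,0,0]]}}

```text
clock: 2.0
eef_pos: [0.4994, -0.0463, 0.4187]
tcp_rot: [-0.001, 0.999, 0.04, 0.0]
contact_force: [-0.6, -1.1, 0.2]
grip_width: 0.0803
gripper_force: 0.0
```

```bash
cat >> h.py <<'E'
def goto(target,yaw=None):
    "remaining move to target in tool axes"
    p,R,s=tcp(); d=R.T@(np.array(target)-p); y=np.arctan2(R[1,0],R[0,0])
    print("at",p.round(4),"yaw",y.round(4),"tilt",np.degrees(np.arccos(-R[2,2])).round(2),"tool move",d.round(4),"rotz deg",None if yaw is None else round(-np.degrees(yaw-y),2),"F",np.round(s["contact_force"],1),"w",round(s["grip_width"],4),"t",round(s["clock"],1))
E
python3 - <<'E'
from h import *
goto([.5,-.05,.4],.073)
c,w=cloud("wrist"); np.savez("w1.npz",c=c,w=w); save("w1.png",c,1.5)
hsv=cv2.cvtColor(c,cv2.COLOR_RGB2HSV)
m=(hsv[...,0]>100)&(hsv[...,0]<130)&(hsv[...,1]>130)&(w[...,2]>.068)&(w[...,2]<.085)
q=w[m]; print(len(q),np.median(q[:,2])); print(cv2.minAreaRect(q[:,:2].astype(np.float32)*1000))
E
```

```text
at [ 0.4994 -0.0463  0.4187] yaw 0.0803 tilt 0.1 tool move [0.0003 0.0038 0.0187] rotz deg 0.42 F [-0.6 -1.1  0.2] w 0.0803 t 2.0
4984 0.07730965882886703
((557.8781127929688, -40.20030212402344), (166.44174194335938, 162.8437957763672), 4.850330829620361)
```

View pics/w1.png

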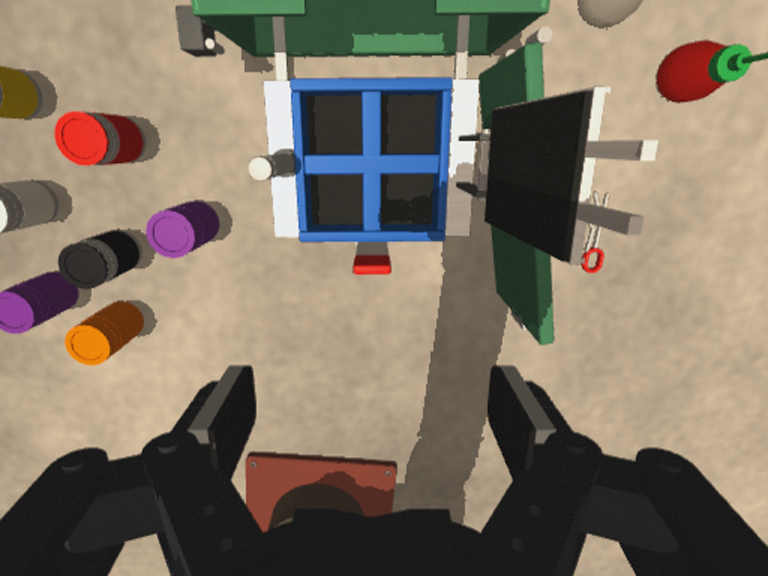

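Run:
```python
from h import *
from scipy.optimize import minimize
d=np.load("w1.npz"); c,w=d["c"],d["w"]
hsv=cv2.cvtColor(c,cv2.COLOR_RGB2HSV)
near=(abs(w[...,0]-.558)<.1)&(abs(w[...,1]+.04)<.1)
m=near&(hsv[...,0]>100)&(hsv[...,0]<130)&(hsv[...,1]>130)&(w[...,2]>.0745)&(w[...,2]<.081)
q=w[m][:,:2]
# model: distance to insert-top pattern
def model(p):
    a=p[2]; e=np.array([[np.cos(a),np.sin(a)],[-np.sin(a),np.cos(a)]]); l=(q-p[:2])@e.T
    ax=abs(l)
    inpock=np.minimum(np.minimum(ax-.010,.072-ax).min(1),.02).clip(0)  # depth inside pocket
    out=(ax.max(1)-.083).clip(0)
    return (inpock+out).mean()
for init in ([.558,-.04,.08],[.556,-.042,.07]):
    r=minimize(model,init,method="Nelder-Mead",options=dict(xatol=1e-5,fatol=1e-9,initial_simplex=np.array(init)+np.array([[0,0,0],[.004,0,0],[0,.004,0],[0,0,.03]]))); print(r.x,r.fun)
for n,zl,u,v in [("pin",0.15,260,168),("tabtop",.15,372,260)]:
    u=int(u/1.5);v=int(v/1.5); s=np.s_[v-14:v+15,u-20:u+21]; k=abs(w[s][...,2]-.155)<.006
    q2=w[s][k]; print(n,q2.mean(0).round(4),cv2.minAreaRect(q2[:,:2].astype(np.float32)*1000),k.sum())
floor=w[np.nan_to_num(near&(w[...,2]<.05)&(w[...,2]>.02)&(hsv[...,2]<90))]; print("floor",np.nanmedian(floor[:,2]))
```

```text
[ 0.55771097 -0.04050854  0.08639952] 1.2580262054164742e-06
[ 0.55771094 -0.04050854  0.08640099] 1.2580311261105282e-06
pin [0.5494 0.0582 0.1553] ((549.4149169921875, 58.24211883544922), (20.739635467529297, 20.444297790527344), 48.42441177368164) 217
tabtop [ 0.464  -0.0488  0.1539] ((463.8524169921875, -48.549415588378906), (9.557533264160156, 36.34669876098633), 4.618382453918457) 176
floor 0.032681898065096054
```

Request:
{"fn": "servo_tool", "kwargs": {"xyz": [[0.0139,-0.0502,0.0333],[0.0139,-0.0502,0.0333],[0.0139,-0.0502,0.0333],[0.0139,-0.0502,0.0333],[0.0139,-0.0502,0.0333],[0.0139,-0.0502,0.0333],[0,0,0]], "rotation": [[0,0,-0.24],[0,0,0],[0,0,0],[0,0,0],[0,0,0],[0,0,0],[0,0,0]]}}

```text
clock: 2.92
eef_pos: [0.5565, 0.258, 0.2154]
tcp_rot: [-0.0, 0.999, 0.041, -0.003]
contact_force: [0.3, -1.0, 0.1]
grip_width: 0.0797
gripper_force: 0.0
```

```bash
cat >> h.py <<'E'
def can(guess,cam="wrist",ztop=.084,rad=.06):
    c,w=cloud(cam); g=np.array(guess)
    m=np.nan_to_num((np.linalg.norm(w[...,:2]-g,axis=-1)<rad)&(abs(w[...,2]-ztop)<.005))
    n,l,st,ce=cv2.connectedComponentsWithStats(m.astype(np.uint8))
    out=[]
    for i in range(1,n):
        if st[i,4]<60: continue
        q=w[l==i][:,:2]; (x,y),r=cv2.minEnclosingCircle(q.astype(np.float32))
        print("comp",st[i,4],"mean",q.mean(0).round(4),"circ",round(x,4),round(y,4),"r",round(r,4),"rgb",c[l==i].mean(0).round(),"z",np.median(w[l==i][:,2]).round(4))
    return c,w
E
python3 - <<'E'
from h import *
goto([.557,.261,.22],.0845)
c,w=can([.557,.261]); save("w2.png",c)
E
```

```text
at [0.5565 0.258  0.2154] yaw 0.0814 tilt 0.33 tool move [ 0.0007 -0.003  -0.0046] rotz deg -0.18 F [ 0.3 -1.   0.1] w 0.0797 t 2.9
comp 2277 mean [0.56   0.2608] circ 0.5592 0.2607 r 0.0271 rgb [165.  40.  32.] z 0.0829
```

View pics/w2.png

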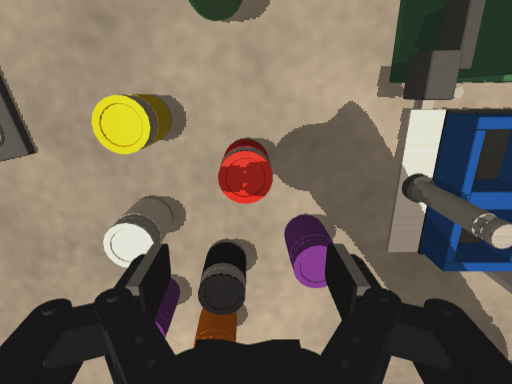

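Request:
{"fn": "servo_tool", "kwargs": {"xyz": [[0.0029,-0.0025,0.055],[0,0,0.055],[0,0,0.0544],[0,0,0]], "rotation": [[0,0,-0.18],[0,0,0],[0,0,0],[0,0,0]]}}

```text
clock: 3.48
eef_pos: [0.56, 0.2543, 0.0519]
tcp_rot: [0.002, 0.999, 0.039, -0.003]
contact_force: [-0.5, -0.1, 0.4]
grip_width: 0.0799
gripper_force: 0.0
```

Request:
{"fn": "servo_tool", "kwargs": {"xyz": [[0,0,0],[0,0,0],[0,0,0],[0,0,0],[0,0,0]], "rotation": [[0,0,0],[0,0,0],[0,0,0],[0,0,0],[0,0,0]], "gripper": 0.04, "grip_force": 40}}

```text
clock: 4.1
eef_pos: [0.5633, 0.2589, 0.0582]
tcp_rot: [-0.0, 0.999, 0.04, 0.003]
contact_force: [-0.2, -0.2, 5.0]
grip_width: 0.0528
gripper_force: 40.9
```

Request:
{"fn": "servo_tool", "kwargs": {"xyz": [[0,0,-0.06],[0,0,-0.06],[0,0,-0.06],[0,0,0]], "rotation": [[0,0,0],[0,0,0],[0,0,0],[0,0,0]]}}

```text
clock: 4.6
eef_pos: [0.5633, 0.2603, 0.2424]
tcp_rot: [-0.002, 0.999, 0.04, 0.005]
contact_force: [0.6, 0.1, -2.3]
grip_width: 0.0526
gripper_force: 44.1
```

Run:
```python
from h import *
goto([.602,-.0779,.23],.0845)
c,w=can([.5592,.2607],ztop=.266,rad=.05); save("w3.png",c)
```

```text
at [0.5633 0.2603 0.2424] yaw 0.0801 tilt 0.66 tool move [0.0113 0.3402 0.0115] rotz deg -0.25 F [ 0.6  0.1 -2.3] w 0.0526 t 4.6
comp 10102 mean [0.5623 0.2602] circ 0.5701 0.2608 r 0.0401 rgb [132.  30.  24.] z 0.2674
```

View pics/w3.png

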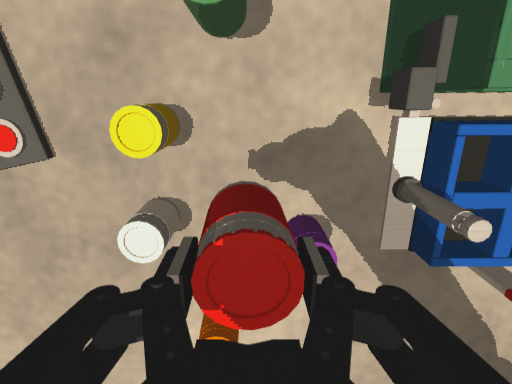

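```bash
cat >> h.py <<'E'
def held(f):
    "offset of held can's axis from TCP in tool axes, f: colour mask on rgb float"
    p,R,s=tcp(); c,w=cloud("wrist"); l=(w-p)@R; m=np.nan_to_num(f(c.astype(float))&(abs(l[...,0])<.05)&(abs(l[...,1])<.05)&(l[...,2]<0)&(l[...,2]>-.06))
    zt=np.percentile(l[m][:,2],5); k=m&(abs(l[...,2]-zt)<.006); q=l[k]
    (x,y),r=cv2.minEnclosingCircle(q[:,:2].astype(np.float32)); print("held top z",np.median(q[:,2]).round(4),"bottom at tcp+",(np.median(q[:,2])+.084).round(4),"mean",q.mean(0).round(4),"circ",round(x,4),round(y,4),round(r,4))
    xs=q[:,0]; a=np.linalg.lstsq(np.c_[q,np.ones(len(q))][:,[0,1,3]],q[:,2],rcond=None)[0]; print("lid slope in tool x,y",a[:2].round(3),"xrange",np.percentile(xs,[.5,99.5]).round(4))
E
python3 - <<'E'
from h import *
held(lambda c:(c[...,0]>2*c[...,1])&(c[...,0]>60))
goto([.602,-.0779,.23],.0845)
E
```

```text
held top z -0.0251 bottom at tcp+ 0.0589 mean [-0.0023  0.     -0.0252] circ -0.0008 0.0067 0.0343
lid slope in tool x,y [0.005 0.028] xrange [-0.0289  0.0227]
at [0.5615 0.2584 0.2363] yaw 0.0798 tilt 0.17 tool move [0.0136 0.3384 0.0064] rotz deg -0.27 F [-0.3 -0.1 -3.5] w 0.0529 t 4.7
```

Request:
{"fn": "servo_tool", "kwargs": {"xyz": [[0.0025,0.0423,0],[0.0025,0.0423,0],[0.0025,0.0423,0],[0.0025,0.0423,0],[0.0025,0.0423,0],[0.0022,0.0423,0],[0,0.0423,0],[0,0.0423,0]], "rotation": [[0,0,-0.27],[0,0,0],[0,0,0],[0,0,0],[0,0,0],[0,0,0],[0,0,0],[0,0,0]]}}

```text
clock: 5.7
eef_pos: [0.6033, -0.0792, 0.2332]
tcp_rot: [-0.0, 0.999, 0.042, -0.001]
contact_force: [1.5, -0.2, -1.4]
grip_width: 0.0528
gripper_force: 43.9
```

Request:
{"fn": "servo_tool", "kwargs": {"xyz": [[0,0,0.03],[0,0,0.02],[0,0,0],[0,0,0],[0,0,0]], "rotation": [[0,0,0],[0,0,0],[0,0,0],[0,0,0],[0,0,0]]}}

```text
clock: 6.32
eef_pos: [0.6048, -0.0771, 0.1857]
tcp_rot: [0.0, 0.999, 0.043, 0.001]
contact_force: [-0.3, -0.2, -1.5]
grip_width: 0.0529
gripper_force: 44.0
```

Run:
```python
from h import *
held(lambda c:(c[...,0]>2*c[...,1])&(c[...,0]>60))
goto([.6047,-.0777,.093],.0845)
```

```text
held top z -0.0251 bottom at tcp+ 0.0589 mean [-0.0023 -0.     -0.0252] circ -0.0035 0.0 0.0275
lid slope in tool x,y [0.004 0.028] xrange [-0.029   0.0228]
at [ 0.6047 -0.0773  0.1856] yaw 0.0853 tilt 0.08 tool move [-0.0002  0.0004  0.0926] rotz deg 0.05 F [-0.5  0.1 -2.7] w 0.053 t 6.4
```

Request:
{"fn": "servo_tool", "kwargs": {"xyz": [[0,0,0.025],[0,0,0.025],[0,0,0.02],[0,0,0.012],[0,0,0.01],[0,0,0],[0,0,0]], "rotation": [[0,0,0],[0,0,0],[0,0,0],[0,0,0],[0,0,0],[0,0,0],[0,0,0]]}}

```text
clock: 7.25
eef_pos: [0.6044, -0.0772, 0.0929]
tcp_rot: [-0.0, 0.999, 0.043, 0.0]
contact_force: [0.2, 5.4, -2.8]
grip_width: 0.0528
gripper_force: 44.2
```

Run:
```python
from h import *
goto([.6047,-.0777,.091],.0845)
held(lambda c:(c[...,0]>2*c[...,1])&(c[...,0]>60))
```

```text
at [ 0.6044 -0.0772  0.0929] yaw 0.085 tilt 0.03 tool move [0.0003 0.0005 0.0019] rotz deg 0.03 F [ 0.2  5.4 -2.8] w 0.0528 t 7.2
held top z -0.0251 bottom at tcp+ 0.0589 mean [-0.0024  0.     -0.0252] circ -0.0038 0.0002 0.0275
lid slope in tool x,y [0.005 0.029] xrange [-0.029   0.0227]
```

Request:
{"fn": "servo_tool", "kwargs": {"xyz": [[0,0,0.002],[0,0,0],[0,0,0],[0,0,-0.03],[0,0,-0.05],[0,0,-0.055]], "rotation": [[0,0,0],[0,0,0],[0,0,0],[0,0,0],[0,0,0],[0,0,0]], "gripper": 0.066}}

```text
clock: 8.05
eef_pos: [0.6042, -0.0791, 0.2275]
tcp_rot: [0.001, 0.999, 0.042, 0.0]
contact_force: [0.3, -0.5, 0.2]
grip_width: 0.0657
gripper_force: 0.0
```

Request:
{"fn": "servo_tool", "kwargs": {"xyz": [[0.004,-0.057,0],[0.004,-0.057,0],[0.004,-0.057,0],[0.004,-0.057,0],[0.004,-0.057,0],[0.004,-0.057,0],[0.004,-0.057,0],[0.004,-0.057,0]], "rotation": [[0,0,0],[0,0,0],[0,0,0],[0,0,0],[0,0,0],[0,0,0],[0,0,0],[0,0,0]], "gripper": 0.08}}

```text
clock: 9.05
eef_pos: [0.599, 0.3799, 0.2265]
tcp_rot: [0.0, 0.999, 0.041, 0.001]
contact_force: [0.2, -1.2, 0.6]
grip_width: 0.0799
gripper_force: 0.0
```

Request:
{"fn": "servo_tool", "kwargs": {"xyz": [[0,0,0],[0,0,0],[0,0,0]], "rotation": [[0,0,0],[0,0,0],[0,0,0]]}}

```text
clock: 9.43
eef_pos: [0.599, 0.3774, 0.226]
tcp_rot: [0.0, 0.999, 0.041, 0.001]
contact_force: [0.8, -0.6, -0.1]
grip_width: 0.0803
gripper_force: 0.0
```

Run:
```python
from h import *
goto([.598,.379,.052],.0845)
c,w=can([.598,.379]); 
can([.602,-.0779],"scene",ztop=.116,rad=.05)
can([.602,-.0779],"side",ztop=.116,rad=.05)
```

```text
at [0.599  0.3774 0.226 ] yaw 0.0817 tilt 0.09 tool move [-0.001  -0.0019  0.174 ] rotz deg -0.16 F [ 0.8 -0.6 -0.1] w 0.0803 t 9.4
comp 2122 mean [0.6008 0.3786] circ 0.6 0.3787 r 0.027 rgb [173. 150.  23.] z 0.0828
comp 192 mean [ 0.6003 -0.0726] circ 0.5994 -0.0721 r 0.0279 rgb [227.   7.   6.] z 0.1158
```

Request:
{"fn": "servo_tool", "kwargs": {"xyz": [[0.001,-0.001,0.055],[0,0,0.055],[0,0,0.05],[0,0,0.014],[0,0,0],[0,0,0]], "rotation": [[0,0,-0.16],[0,0,0],[0,0,0],[0,0,0],[0,0,0],[0,0,0]]}}

```text
clock: 10.32
eef_pos: [0.5996, 0.3815, 0.0544]
tcp_rot: [-0.001, 0.999, 0.044, 0.002]
contact_force: [-0.1, 0.7, -0.5]
grip_width: 0.08
gripper_force: 0.0
```

Request:
{"fn": "servo_tool", "kwargs": {"xyz": [[0,0,0],[0,0,0],[0,0,0],[0,0,0],[0,0,-0.03],[0,0,-0.05],[0,0,-0.06],[0,0,-0.045]], "rotation": [[0,0,0],[0,0,0],[0,0,0],[0,0,0],[0,0,0],[0,0,0],[0,0,0],[0,0,0]], "gripper": 0.04}}

```text
clock: 11.32
eef_pos: [0.5984, 0.3808, 0.2398]
tcp_rot: [-0.001, 0.999, 0.044, 0.001]
contact_force: [-0.4, 0.7, -3.4]
grip_width: 0.053
gripper_force: 43.4
```

Request:
{"fn": "servo_tool", "kwargs": {"xyz": [[0,0,0],[0,0,0],[0,0,0]], "rotation": [[0,0,0],[0,0,0],[0,0,0]]}}

```text
clock: 11.7
eef_pos: [0.598, 0.3798, 0.2346]
tcp_rot: [0.001, 0.999, 0.044, -0.001]
contact_force: [-0.6, 0.3, -2.7]
grip_width: 0.053
gripper_force: 43.5
```

Run:
```python
from h import *
held(lambda c:(c[...,0]>2.5*c[...,2])&(c[...,1]>1.8*c[...,2])&(c[...,0]>60))
goto([.5203,-.0838,.235],.0845)
```

```text
held top z -0.0298 bottom at tcp+ 0.0542 mean [ 0.0021 -0.0002 -0.0299] circ -0.0002 -0.0001 0.0282
lid slope in tool x,y [ 0.002 -0.028] xrange [-0.0245  0.0271]
at [0.598  0.3799 0.2347] yaw 0.0876 tilt 0.16 tool move [-0.118   0.4552  0.0007] rotz deg 0.18 F [ 0.3 -0.8 -2.1] w 0.0528 t 11.8
```

Request:
{"fn": "servo_tool", "kwargs": {"xyz": [[-0.015,0.0569,0],[-0.015,0.0569,0],[-0.015,0.0569,0],[-0.015,0.0569,0],[-0.015,0.0569,0],[-0.015,0.0569,0],[-0.015,0.0569,0],[-0.0143,0.0569,0]], "rotation": [[0,0,0.18],[0,0,0],[0,0,0],[0,0,0],[0,0,0],[0,0,0],[0,0,0],[0,0,0]]}}

```text
clock: 12.75
eef_pos: [0.5171, -0.085, 0.2361]
tcp_rot: [-0.0, 0.999, 0.042, -0.0]
contact_force: [0.6, -0.2, -3.4]
grip_width: 0.0531
gripper_force: 44.0
```

Request:
{"fn": "servo_tool", "kwargs": {"xyz": [[0,0,0.03],[0,0,0.02],[0,0,0],[0,0,0],[0,0,0]], "rotation": [[0,0,0],[0,0,0],[0,0,0],[0,0,0],[0,0,0]]}}

```text
clock: 13.38
eef_pos: [0.5187, -0.083, 0.1875]
tcp_rot: [0.0, 0.999, 0.042, 0.001]
contact_force: [0.2, 0.6, -1.9]
grip_width: 0.0525
gripper_force: 43.9
```

Run:
```python
from h import *
goto([.519,-.0838,.086],.0845)
held(lambda c:(c[...,0]>2.5*c[...,2])&(c[...,1]>1.8*c[...,2])&(c[...,0]>60))
```

```text
at [ 0.5187 -0.083   0.1875] yaw 0.0847 tilt 0.08 tool move [1.000e-04 8.000e-04 1.015e-01] rotz deg 0.01 F [ 0.2  0.6 -1.9] w 0.0525 t 13.4
held top z -0.0298 bottom at tcp+ 0.0542 mean [ 0.0022 -0.0002 -0.0299] circ 0.0005 -0.0003 0.0278
lid slope in tool x,y [-0.014 -0.018] xrange [-0.0246  0.0271]
```

Request:
{"fn": "servo_tool", "kwargs": {"xyz": [[0,0,0.03],[0,0,0.03],[0,0,0.02],[0,0,0.012],[0,0,0.0095],[0,0,0],[0,0,0]], "rotation": [[0,0,0],[0,0,0],[0,0,0],[0,0,0],[0,0,0],[0,0,0],[0,0,0]]}}

```text
clock: 14.3
eef_pos: [0.519, -0.0834, 0.0859]
tcp_rot: [0.0, 0.999, 0.042, 0.001]
contact_force: [1.5, -0.9, -0.0]
grip_width: 0.053
gripper_force: 43.7
```

Request:
{"fn": "servo_tool", "kwargs": {"xyz": [[0,0,0],[0,0,0],[0,0,0],[0,0,-0.03],[0,0,-0.05],[0,0,-0.06]], "rotation": [[0,0,0],[0,0,0],[0,0,0],[0,0,0],[0,0,0],[0,0,0]], "gripper": 0.066}}

```text
clock: 15.05
eef_pos: [0.5174, -0.0829, 0.226]
tcp_rot: [-0.0, 0.999, 0.042, -0.001]
contact_force: [1.8, 0.1, -0.6]
grip_width: 0.0662
gripper_force: 0.0
```

Request:
{"fn": "servo_tool", "kwargs": {"xyz": [[-0.001,-0.0577,0],[-0.001,-0.0577,0],[-0.001,-0.0577,0],[-0.001,-0.0577,0],[-0.001,-0.0577,0],[-0.001,-0.0577,0],[-0.001,-0.0577,0],[-0.001,-0.0577,0]], "rotation": [[0,0,0],[0,0,0],[0,0,0],[0,0,0],[0,0,0],[0,0,0],[0,0,0],[0,0,0]], "gripper": 0.08}}

```text
clock: 16.05
eef_pos: [0.4711, 0.3777, 0.2251]
tcp_rot: [0.0, 0.999, 0.042, 0.0]
contact_force: [1.2, 0.0, -0.1]
grip_width: 0.0802
gripper_force: 0.0
```

Request:
{"fn": "servo_tool", "kwargs": {"xyz": [[0,0,0],[0,0,0],[0,0,0]], "rotation": [[0,0,0],[0,0,0],[0,0,0]]}}

```text
clock: 16.42
eef_pos: [0.4722, 0.3746, 0.2251]
tcp_rot: [0.0, 0.999, 0.041, 0.0]
contact_force: [0.6, 0.1, -0.1]
grip_width: 0.0799
gripper_force: 0.0
```

Run:
```python
from h import *
goto([.472,.376,.052],.0845)
c,w=can([.472,.376],rad=.07); 
can([.56,-.08],"scene",ztop=.116,rad=.08)
```

```text
at [0.4722 0.3746 0.2251] yaw 0.0819 tilt 0.06 tool move [-1.000e-04 -1.600e-03  1.731e-01] rotz deg -0.15 F [ 0.6  0.1 -0.1] w 0.0799 t 16.4
comp 2143 mean [0.4756 0.3774] circ 0.475 0.3774 r 0.0268 rgb [175. 167. 151.] z 0.0829
comp 170 mean [ 0.5202 -0.0813] circ 0.5206 -0.0799 r 0.0281 rgb [225. 206.   4.] z 0.1154
comp 195 mean [ 0.6001 -0.0725] circ 0.5988 -0.0736 r 0.0277 rgb [224.   7.   6.] z 0.1158
```

Request:
{"fn": "servo_tool", "kwargs": {"xyz": [[0.003,-0.0026,0.055],[0,0,0.055],[0,0,0.05],[0,0,0.013],[0,0,0],[0,0,0]], "rotation": [[0,0,-0.15],[0,0,0],[0,0,0],[0,0,0],[0,0,0],[0,0,0]]}}

```text
clock: 17.27
eef_pos: [0.4752, 0.38, 0.0545]
tcp_rot: [-0.001, 0.999, 0.043, 0.001]
contact_force: [1.5, -0.5, 0.2]
grip_width: 0.0801
gripper_force: 0.0
```

Request:
{"fn": "servo_tool", "kwargs": {"xyz": [[0,0,0],[0,0,0],[0,0,0],[0,0,0],[0,0,-0.03],[0,0,-0.05],[0,0,-0.06],[0,0,-0.045]], "rotation": [[0,0,0],[0,0,0],[0,0,0],[0,0,0],[0,0,0],[0,0,0],[0,0,0],[0,0,0]], "gripper": 0.04}}

```text
clock: 18.27
eef_pos: [0.4739, 0.3792, 0.2399]
tcp_rot: [-0.0, 0.999, 0.044, 0.001]
contact_force: [0.1, -0.2, -3.3]
grip_width: 0.053
gripper_force: 43.8
```

Request:
{"fn": "servo_tool", "kwargs": {"xyz": [[0,0,0],[0,0,0],[0,0,0]], "rotation": [[0,0,0],[0,0,0],[0,0,0]]}}

```text
clock: 18.65
eef_pos: [0.4735, 0.3782, 0.2353]
tcp_rot: [0.001, 0.999, 0.043, -0.001]
contact_force: [-0.2, 0.6, -3.1]
grip_width: 0.0529
gripper_force: 43.9
```

Run:
```python
from h import *
held(lambda c:(c.min(-1)>100))
goto([.5951,.0043,.235],.0845)
```

```text
held top z -0.0296 bottom at tcp+ 0.0544 mean [ 0.001  -0.0004 -0.0296] circ 0.0012 0.0069 0.0338
lid slope in tool x,y [-0.001 -0.024] xrange [-0.0254  0.0255]
at [0.4736 0.3784 0.2355] yaw 0.087 tilt 0.15 tool move [0.0886 0.3832 0.0008] rotz deg 0.14 F [ 0.   0.8 -3.3] w 0.0532 t 18.7
```

Request:
{"fn": "servo_tool", "kwargs": {"xyz": [[0.011,0.0479,0],[0.011,0.0479,0],[0.011,0.0479,0],[0.011,0.0479,0],[0.011,0.0479,0],[0.011,0.0479,0],[0.011,0.0479,0],[0.011,0.0479,0]], "rotation": [[0,0,0.14],[0,0,0],[0,0,0],[0,0,0],[0,0,0],[0,0,0],[0,0,0],[0,0,0]]}}

```text
clock: 19.7
eef_pos: [0.5941, 0.003, 0.2362]
tcp_rot: [-0.0, 0.999, 0.042, -0.001]
contact_force: [1.1, 0.5, -3.6]
grip_width: 0.0528
gripper_force: 43.9
```

Request:
{"fn": "servo_tool", "kwargs": {"xyz": [[0,0,0.03],[0,0,0.02],[0,0,0],[0,0,0],[0,0,0]], "rotation": [[0,0,0],[0,0,0],[0,0,0],[0,0,0],[0,0,0]]}}

```text
clock: 20.32
eef_pos: [0.5947, 0.0053, 0.1882]
tcp_rot: [0.0, 0.999, 0.043, 0.001]
contact_force: [0.4, 0.1, -3.9]
grip_width: 0.0529
gripper_force: 43.9
```

Run:
```python
from h import *
goto([.5946,.0043,.086],.0845)
```

```text
at [0.5947 0.0053 0.1882] yaw 0.0854 tilt 0.09 tool move [-0.0003  0.0009  0.1022] rotz deg 0.05 F [ 0.4  0.1 -3.9] w 0.0529 t 20.3
```

Request:
{"fn": "servo_tool", "kwargs": {"xyz": [[0,0.0005,0.03],[0,0,0.03],[0,0,0.02],[0,0,0.012],[0,0,0.01],[0,0,0],[0,0,0]], "rotation": [[0,0,0],[0,0,0],[0,0,0],[0,0,0],[0,0,0],[0,0,0],[0,0,0]]}}

```text
clock: 21.2
eef_pos: [0.5948, 0.0041, 0.0857]
tcp_rot: [0.0, 0.999, 0.042, 0.001]
contact_force: [-0.2, -1.7, -0.4]
grip_width: 0.0531
gripper_force: 43.0
```

Request:
{"fn": "servo_tool", "kwargs": {"xyz": [[0,0,0],[0,0,0],[0,0,0],[0,0,-0.03],[0,0,-0.05],[0,0,-0.06]], "rotation": [[0,0,0],[0,0,0],[0,0,0],[0,0,0],[0,0,0],[0,0,0]], "gripper": 0.061}}

```text
clock: 21.95
eef_pos: [0.5936, 0.0041, 0.226]
tcp_rot: [-0.0, 0.999, 0.042, -0.001]
contact_force: [1.5, 0.5, 0.7]
grip_width: 0.0611
gripper_force: 0.0
```

Request:
{"fn": "servo_tool", "kwargs": {"xyz": [[-0.0258,-0.0475,0],[-0.0258,-0.0475,0],[-0.0258,-0.0475,0],[-0.0258,-0.0475,0],[-0.0258,-0.0475,0],[-0.0258,-0.0475,0],[0,0,0],[0,0,0]], "rotation": [[0,0,0],[0,0,0],[0,0,0],[0,0,0],[0,0,0],[0,0,0],[0,0,0],[0,0,0]], "gripper": 0.08}}

```text
clock: 22.95
eef_pos: [0.4162, 0.2747, 0.2252]
tcp_rot: [0.0, 0.999, 0.042, 0.0]
contact_force: [-0.1, 0.1, 0.0]
grip_width: 0.0798
gripper_force: 0.0
```

Run:
```python
from h import *
goto([.417,.276,.052],.0845)
c,w=can([.417,.276],rad=.07); save("w4.png",c)
can([.56,-.04],"scene",ztop=.116,rad=.09)
```

```text
at [0.4162 0.2747 0.2252] yaw 0.0848 tilt 0.03 tool move [ 0.0008 -0.0013  0.1732] rotz deg 0.01 F [-0.1  0.1  0. ] w 0.0798 t 22.9
comp 2159 mean [0.4214 0.2767] circ 0.4206 0.2764 r 0.027 rgb [42. 39. 37.] z 0.0829
comp 179 mean [ 0.5214 -0.0809] circ 0.5211 -0.0807 r 0.0287 rgb [217. 197.   6.] z 0.116
comp 191 mean [ 0.5996 -0.0728] circ 0.5997 -0.0746 r 0.0287 rgb [223.   7.   6.] z 0.1158
comp 199 mean [0.594 0.006] circ 0.5949 0.0054 r 0.0283 rgb [226. 229. 215.] z 0.1161
```

View pics/w4.png

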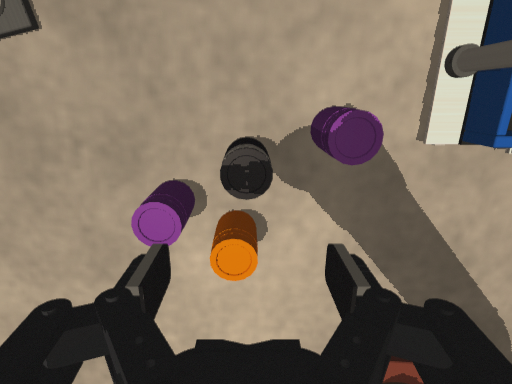

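The black can is at (246,170), midway between the decoys: purple at (346,135) and (157,223), orange at (235,260). The fingers have a free path to it.

Request:
{"fn": "servo_tool", "kwargs": {"xyz": [[0.0045,-0.0013,0.055],[0,0,0.055],[0,0,0.05],[0,0,0.013],[0,0,0],[0,0,0]], "rotation": [[0,0,0],[0,0,0],[0,0,0],[0,0,0],[0,0,0],[0,0,0]]}}

```text
clock: 23.8
eef_pos: [0.4216, 0.2774, 0.0541]
tcp_rot: [-0.001, 0.999, 0.042, 0.001]
contact_force: [0.5, 0.7, 0.3]
grip_width: 0.08
gripper_force: 0.0
```

Request:
{"fn": "servo_tool", "kwargs": {"xyz": [[0,0,0],[0,0,0],[0,0,0],[0,0,0],[0,0,-0.03],[0,0,-0.05],[0,0,-0.06],[0,0,-0.045]], "rotation": [[0,0,0],[0,0,0],[0,0,0],[0,0,0],[0,0,0],[0,0,0],[0,0,0],[0,0,0]], "gripper": 0.04}}

```text
clock: 24.8
eef_pos: [0.4202, 0.2771, 0.2398]
tcp_rot: [-0.0, 0.999, 0.042, 0.001]
contact_force: [1.8, -0.4, -2.9]
grip_width: 0.0527
gripper_force: 43.6
```

Request:
{"fn": "servo_tool", "kwargs": {"xyz": [[0,0,0],[0,0,0],[0,0,0]], "rotation": [[0,0,0],[0,0,0],[0,0,0]]}}

```text
clock: 25.18
eef_pos: [0.4196, 0.2761, 0.2357]
tcp_rot: [0.0, 0.999, 0.042, -0.001]
contact_force: [0.3, 1.0, -2.3]
grip_width: 0.0534
gripper_force: 43.8
```

Run:
```python
from h import *
held(lambda c:(c.max(-1)<300))
goto([.5134,-.0026,.235],.0845)
```

```text
held top z -0.0572 bottom at tcp+ 0.0268 mean [ 0.0048  0.0003 -0.057 ] circ 0.0034 -0.0001 0.051
lid slope in tool x,y [ 0.095 -0.   ] xrange [-0.0114  0.0134]
at [0.4196 0.2763 0.2358] yaw 0.0847 tilt 0.13 tool move [0.0698 0.2858 0.0008] rotz deg 0.01 F [ 0.1 -0.9 -2.6] w 0.0527 t 25.2
```

Request:
{"fn": "servo_tool", "kwargs": {"xyz": [[0.0116,0.0476,0],[0.0116,0.0476,0],[0.0116,0.0476,0],[0.0116,0.0476,0],[0.0116,0.0476,0],[0.0116,0.0476,0],[0,0,0.02],[0,0,0.02]], "rotation": [[0,0,0],[0,0,0],[0,0,0],[0,0,0],[0,0,0],[0,0,0],[0,0,0],[0,0,0]]}}

```text
clock: 26.22
eef_pos: [0.5134, -0.0026, 0.1955]
tcp_rot: [-0.001, 0.999, 0.042, -0.001]
contact_force: [0.2, 0.0, -1.7]
grip_width: 0.0526
gripper_force: 43.9
```

Request:
{"fn": "servo_tool", "kwargs": {"xyz": [[0,0,0],[0,0,0],[0,0,0]], "rotation": [[0,0,0],[0,0,0],[0,0,0]]}}

```text
clock: 26.6
eef_pos: [0.5142, -0.0018, 0.1979]
tcp_rot: [0.0, 0.999, 0.042, 0.001]
contact_force: [-0.3, -0.4, -2.1]
grip_width: 0.053
gripper_force: 43.9
```

Run:
```python
from h import *
p,R,s=tcp(); c,w=cloud("wrist"); l=(w-p)@R
m=np.nan_to_num((abs(l[...,2]+.0298)<.002)&(abs(l[...,1])<.02)&(abs(l[...,0])<.04)); q=l[m]; print(m.sum(),np.percentile(q[:,0],[.5,99.5]))
goto([.5134,-.0026,.086],.0845)
```

```text
7977 [-0.02585031  0.02582751]
at [ 0.5141 -0.0018  0.1978] yaw 0.0848 tilt 0.06 tool move [-0.0009  0.0007  0.1118] rotz deg 0.02 F [-0.8  0.7 -2.8] w 0.0526 t 26.6
```

Request:
{"fn": "servo_tool", "kwargs": {"xyz": [[-0.0006,0.0005,0.03],[0,0,0.03],[0,0,0.03],[0,0,0.012],[0,0,0.01],[0,0,0],[0,0,0]], "rotation": [[0,0,0],[0,0,0],[0,0,0],[0,0,0],[0,0,0],[0,0,0],[0,0,0]]}}

```text
clock: 27.52
eef_pos: [0.5139, -0.0025, 0.0859]
tcp_rot: [0.0, 0.999, 0.042, 0.001]
contact_force: [0.1, 0.3, 0.2]
grip_width: 0.053
gripper_force: 44.9
```

Request:
{"fn": "servo_tool", "kwargs": {"xyz": [[0,0,0],[0,0,0],[0,0,0],[0,0,-0.03],[0,0,-0.05],[0,0,-0.06],[0,0,-0.06],[0,0,-0.06]], "rotation": [[0,0,0],[0,0,0],[0,0,0],[0,0,0],[0,0,0],[0,0,0],[0,0,0],[0,0,0]], "gripper": 0.061}}

```text
clock: 28.52
eef_pos: [0.5128, -0.0024, 0.3473]
tcp_rot: [0.0, 0.999, 0.042, 0.0]
contact_force: [1.0, 0.5, -0.7]
grip_width: 0.0612
gripper_force: 0.0
```

Request:
{"fn": "servo_tool", "kwargs": {"xyz": [[0,0,-0.06],[0,0,-0.02],[0,0,0],[0,0,0]], "rotation": [[0,0,0],[0,0,0],[0,0,0],[0,0,0]]}}

```text
clock: 29.02
eef_pos: [0.5129, -0.0026, 0.4239]
tcp_rot: [-0.0, 0.999, 0.042, -0.001]
contact_force: [-0.4, -1.2, -0.7]
grip_width: 0.0611
gripper_force: 0.0
```

Run:
```python
from h import *
goto([.5134,-.0026,.42],.0845)
c,w=can([.5577,-.0405],ztop=.116,rad=.09); save("w5.png",c,1.2)
can([.5577,-.0405],"scene",ztop=.116,rad=.09)
```

```text
at [ 0.5129 -0.0026  0.4239] yaw 0.0846 tilt 0.09 tool move [0.0005 0.0001 0.0039] rotz deg 0.01 F [-0.4 -1.2 -0.7] w 0.0611 t 29.0
comp 1092 mean [0.5947 0.004 ] circ 0.5944 0.004 r 0.0266 rgb [229. 230. 229.] z 0.1158
comp 1103 mean [ 0.6007 -0.0748] circ 0.6002 -0.0748 r 0.0268 rgb [229.  57.  45.] z 0.1158
comp 939 mean [ 0.5214 -0.0833] circ 0.5209 -0.0834 r 0.0269 rgb [157. 126.  21.] z 0.1158
comp 923 mean [ 0.5114 -0.0013] circ 0.5108 -0.0014 r 0.0268 rgb [66. 61. 58.] z 0.1159
comp 174 mean [ 0.5209 -0.0814] circ 0.5196 -0.081 r 0.0285 rgb [133. 101.   5.] z 0.1157
comp 175 mean [0.5096 0.0028] circ 0.5085 0.0013 r 0.03 rgb [21. 19. 20.] z 0.1158
comp 197 mean [ 0.6004 -0.0721] circ 0.598 -0.0715 r 0.0287 rgb [216.   7.   6.] z 0.1158
comp 198 mean [0.5935 0.0061] circ 0.5924 0.0071 r 0.0282 rgb [222. 226. 211.] z 0.1159
```

View pics/w5.png

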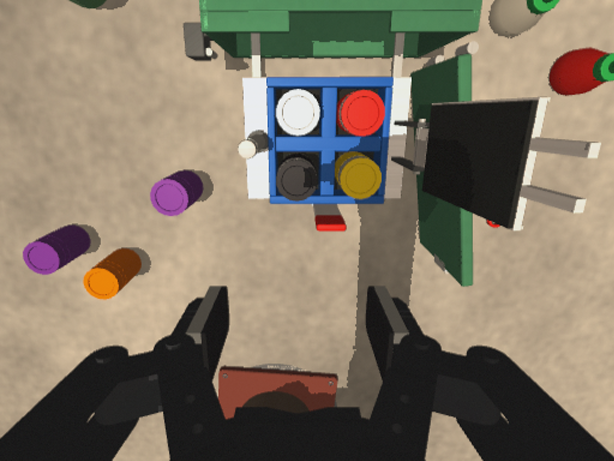

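All four cans sit in their pockets: white (298,112), red (362,112), black (297,178) and yellow (360,178). Their lids are all at z = 0.116. Next is the bar.

Request:
{"fn": "servo_tool", "kwargs": {"xyz": [[0.0082,0.0482,0],[0.0082,0.0482,0],[0.0082,0.0482,0],[0.0082,0.0482,0],[0.0082,0.0482,0],[0,0,0],[0,0,0.045],[0,0,0.045]], "rotation": [[0,0,0],[0,0,0],[0,0,0],[0,0,0],[0,0,0],[0,0,0],[0,0,0],[0,0,0]], "gripper": 0.0}}

```text
clock: 30.12
eef_pos: [0.5743, -0.2381, 0.3335]
tcp_rot: [-0.0, 0.999, 0.043, 0.0]
contact_force: [0.6, -0.3, -1.0]
grip_width: -0.0001
gripper_force: 0.0
```

Request:
{"fn": "servo_tool", "kwargs": {"xyz": [[0,0,0.044],[0,0,0],[0,0,0]], "rotation": [[0,0,0],[0,0,0],[0,0,0]]}}

```text
clock: 30.5
eef_pos: [0.5749, -0.2388, 0.2929]
tcp_rot: [0.0, 0.999, 0.042, 0.001]
contact_force: [-0.1, -0.2, 0.8]
grip_width: -0.0001
gripper_force: 0.0
```

```bash
cat >> h.py <<'E'
C=np.array([.5577,-.0405]);YA=.0845
def tr(s0=None):
    p,R,s=tcp(); d=p[:2]-C; print("tray xyz",(np.cos(YA)*d[0]+np.sin(YA)*d[1]).round(4),(-np.sin(YA)*d[0]+np.cos(YA)*d[1]).round(4),p[2].round(4))
E
python3 - <<'E'
from h import *
goto([.5577,-.0405,.29],.0845); tr()
c,w=cloud("scene"); save("s2.png",c[110:240,140:320],4)
E
```

```text
at [ 0.5749 -0.2388  0.2929] yaw 0.085 tilt 0.08 tool move [-0.0003 -0.1991  0.0028] rotz deg 0.03 F [-0.1 -0.2  0.8] w -0.0001 t 30.5
tray xyz 0.0004 -0.1991 0.2929
```

View pics/s2.png

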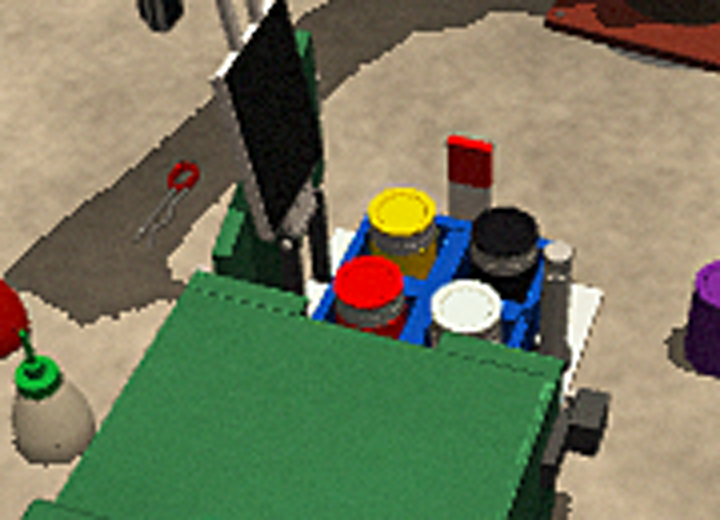

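Request:
{"fn": "servo_tool", "kwargs": {"xyz": [[0,-0.029,0.002],[0,-0.0285,0.002],[0,-0.021,0],[0,-0.021,0],[0,-0.0238,0.0072],[0,-0.0238,0.0072],[0,-0.0205,0.0135],[0,-0.0205,0.0135]], "rotation": [[0,0,0],[0,0,0],[0,0,0],[0,0,0],[0,0,0],[0,0,0],[0,0,0],[0,0,0]]}}

```text
clock: 31.55
eef_pos: [0.5583, -0.0505, 0.2448]
tcp_rot: [-0.0, 0.999, 0.042, -0.0]
contact_force: [-0.1, -1.6, 0.2]
grip_width: 0.0
gripper_force: 0.5
```

Run:
```python
from h import *
goto([.5577,-.0405,.29],.0845); tr()
c,w=cloud("scene"); save("s3.png",c[110:240,140:320],4)
```

```text
at [ 0.5583 -0.0505  0.2448] yaw 0.0846 tilt 0.0 tool move [ 0.0003 -0.01   -0.0452] rotz deg 0.01 F [-0.1 -1.6  0.2] w 0.0 t 31.6
tray xyz -0.0003 -0.01 0.2448
```

View pics/s3.png

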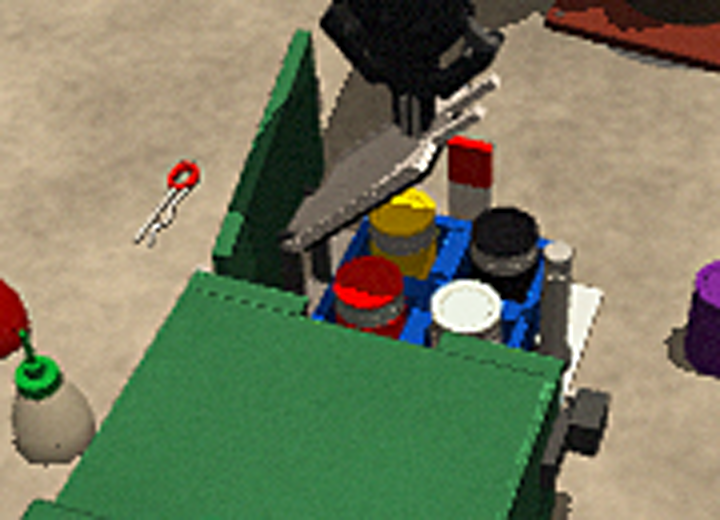

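The bar is following the fingers down and is at about 45°. I'll keep going.

Request:
{"fn": "servo_tool", "kwargs": {"xyz": [[0,-0.0155,0.0205],[0,-0.0155,0.0205],[0,-0.008,0.0175],[0,-0.008,0.0175],[0,-0.0022,0.0145],[0,-0.0022,0.0145],[0,-0.0022,0.0145],[0,0,0]], "rotation": [[0,0,0],[0,0,0],[0,0,0],[0,0,0],[0,0,0],[0,0,0],[0,0,0],[0,0,0]]}}

```text
clock: 32.6
eef_pos: [0.5576, 0.0009, 0.1298]
tcp_rot: [0.001, 0.999, 0.042, 0.004]
contact_force: [-2.1, -3.1, 26.8]
grip_width: 0.0002
gripper_force: 13.7
```

Request:
{"fn": "servo_tool", "kwargs": {"xyz": [[0,0,0],[0,0,0.002],[0,0,0.002],[0,0,0]], "rotation": [[0,0,0],[0,0,0],[0,0,0],[0,0,0]]}}

```text
clock: 33.1
eef_pos: [0.5588, 0.001, 0.1294]
tcp_rot: [0.002, 0.999, 0.042, 0.005]
contact_force: [-13.3, -5.1, 59.1]
grip_width: 0.0002
gripper_force: 29.5
```

Run:
```python
from h import *
goto([.5577,-.0405,.29],.0845); tr()
c,w=cloud("scene"); save("s4.png",c[110:240,140:320],3)
d=w[...,:2]-C; x=np.cos(YA)*d[...,0]+np.sin(YA)*d[...,1]; y=-np.sin(YA)*d[...,0]+np.cos(YA)*d[...,1]
for a in np.arange(-.09,.12,.02):
    m=np.nan_to_num((abs(x)<.05)&(abs(y-a)<.01)&(w[...,2]>.11)&(w[...,2]<.2)); print(round(a,2),m.sum(),np.median(w[m][:,2]).round(4) if m.sum() else None)
```

```text
at [0.5588 0.001  0.1294] yaw 0.0831 tilt 0.64 tool move [-0.0029  0.0419 -0.1604] rotz deg -0.08 F [-13.3  -5.1  59.1] w 0.0002 t 33.1
tray xyz 0.0046 0.0412 0.1294
-0.09 94 0.1289
-0.07 145 0.13
-0.05 146 0.1296
-0.03 148 0.1295
-0.01 129 0.1297
0.01 161 0.1306
0.03 134 0.132
0.05 180 0.1383
0.07 162 0.1301
0.09 71 0.1315
0.11 88 0.1321
```

Request:
{"fn": "servo_tool", "kwargs": {"xyz": [[0,0,-0.02],[0,0,-0.06],[0,0,-0.05],[-0.0183,0.046,0],[-0.0183,0.046,0],[-0.0183,0.046,0],[-0.0183,0.046,0],[-0.0183,0.046,0]], "rotation": [[0,0,0],[0,0,0],[0,0,0],[0,0,0],[0,0,0],[0,0,0],[0,0,0],[0,0,0]], "gripper": 0.042}}

```text
clock: 34.15
eef_pos: [0.4815, -0.237, 0.2519]
tcp_rot: [0.0, 0.999, 0.042, 0.0]
contact_force: [0.5, 0.3, -0.3]
grip_width: 0.042
gripper_force: 0.0
```

Request:
{"fn": "servo_tool", "kwargs": {"xyz": [[-0.0183,0.046,0.03],[-0.0183,0.046,0.03],[0,0,0],[0,0,0],[0,0,0]], "rotation": [[0,0,0],[0,0,0],[0,0,0],[0,0,0],[0,0,0]]}}

```text
clock: 34.78
eef_pos: [0.4546, -0.3289, 0.1929]
tcp_rot: [0.0, 0.999, 0.043, 0.001]
contact_force: [1.4, 0.2, 0.2]
grip_width: 0.0421
gripper_force: 0.0
```

Run:
```python
from h import *
goto([.456,-.331,.2],.0845)
c,w=cloud("wrist"); np.savez("w6.npz",c=c,w=w); save("w6.png",c,1.5)
h=cv2.cvtColor(c,cv2.COLOR_RGB2HSV)
m=np.nan_to_num(((h[...,0]<8)|(h[...,0]>172))&(h[...,1]>140)&(w[...,2]<.025)&(np.linalg.norm(w[...,:2]-[.456,-.331],axis=-1)<.06))
q=w[m]; print(m.sum(),q.mean(0),cv2.minAreaRect(q[:,:2].astype(np.float32)*1000), np.argwhere(m).mean(0))
s,ws=cloud("scene"); d=ws[...,:2]-C; x=np.cos(YA)*d[...,0]+np.sin(YA)*d[...,1]; y=-np.sin(YA)*d[...,0]+np.cos(YA)*d[...,1]
for a in np.arange(-.09,.12,.02):
    k=np.nan_to_num((abs(x)<.06)&(abs(y-a)<.004)&(abs(ws[...,2]-.13)<.004)); print(round(a,2),k.sum(),np.percentile(x[k],[2,98]).round(3) if k.sum() else None,np.median(ws[k][:,2]).round(4) if k.sum() else None)
```

```text
at [ 0.4546 -0.3289  0.1929] yaw 0.0866 tilt 0.07 tool move [ 0.0012  0.0022 -0.0071] rotz deg 0.12 F [1.4 0.2 0.2] w 0.0421 t 34.8
305 [ 0.45794378 -0.33801766  0.00930754] ((456.9625549316406, -337.9808654785156), (23.856491088867188, 34.23882293701172), 89.32946014404297) [166.46557377 255.7704918 ]
-0.09 25 [-0.019  0.026] 0.1292
-0.07 60 [-0.045  0.053] 0.1307
-0.05 59 [-0.048  0.055] 0.1302
-0.03 62 [-0.044  0.053] 0.1299
-0.01 63 [-0.042  0.052] 0.1303
0.01 64 [-0.046  0.053] 0.1301
0.03 57 [-0.043  0.053] 0.1298
0.05 58 [-0.045  0.053] 0.1298
0.07 56 [-0.045  0.054] 0.1297
0.09 13 [-0.012  0.027] 0.1296
0.11 22 [-0.02   0.026] 0.1298
```

View pics/w6.png

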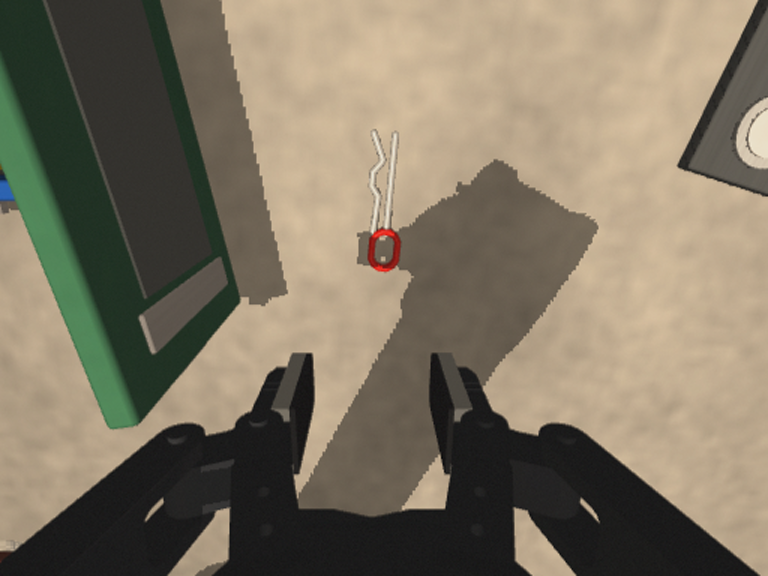

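The coil is at (384,250). The straight leg runs from (388,225) to its tip at about (395,133), and the bow is on the left (+y) side. I'll project these pixels onto the plane z = 5 mm.

```bash
cat >> h.py <<'E'
def ray(im,p,R,u,v,z):
    M=np.array(im["mount"]); d=R@M[:3,:3]@np.array([(u-im["cx"])/im["fx"],(v-im["cy"])/im["fy"],1]); o=R@M[:3,3]+p
    return o+d*(z-o[2])/d[2]
E
python3 - <<'E'
from h import *
p,R,s=tcp(); im=get_image("wrist"); c=im["color"]
h=cv2.cvtColor(c,cv2.COLOR_RGB2HSV)
red=((h[...,0]<8)|(h[...,0]>172))&(h[...,1]>140); red[:140]=0; red[190:]=0; red[:,:230]=0; red[:,280:]=0
v,u=np.nonzero(red); print(u.min(),u.max(),v.min(),v.max())
P=np.array([ray(im,p,R,a,b,.006) for a,b in zip(u,v)])
print("coil",cv2.minAreaRect(P[:,:2].astype(np.float32)*1000),P.mean(0))
# leg: brightest px in each row cols 255..268
L=[]
for b in range(94,150):
    row=c[b,225:285].astype(float); g=row.min(1); k=g>np.median(g)+25
    if b%7==0: print(b,225+np.nonzero(k)[0])
    cols=225+np.nonzero(k)[0]; cols=cols[(cols>=257)&(cols<=267)]
    if len(cols): L.append(ray(im,p,R,cols.mean(),b,.005)[:2])
L=np.array(L); a=np.polyfit(L[:,0],L[:,1],1); print("leg slope",a, "ends",L[0],L[-1], "coil line y at coil x",np.polyval(a,P[:,0].mean()))
E
```

```text
245 266 152 180
coil ((457.0782470703125, -338.1266784667969), (24.093894958496094, 33.2299919128418), 89.18682098388672) [ 0.45712737 -0.33820853  0.006     ]
98 [252 262]
105 [254 261]
112 [249 250 260 261]
119 [247 248 260]
126 [248 249 259]
133 [251 258 259]
140 [249 250 258]
147 [248 249 257]
leg slope [ 0.00036169 -0.33810219] ends [ 0.53670507 -0.33805365] [ 0.47716091 -0.3379775 ] coil line y at coil x -0.3379368532619336
```

Request:
{"fn": "servo_tool", "kwargs": {"xyz": [[0.002,0.009,0.055],[0,0,0.055],[0,0,0.05],[0,0,0],[0,0,0],[0,0,0]], "rotation": [[0,0,4.96],[0,0,0],[0,0,0],[0,0,0],[0,0,0],[0,0,0]]}}

```text
clock: 35.67
eef_pos: [0.4578, -0.3398, 0.0349]
tcp_rot: [0.001, 1.0, -0.001, 0.002]
contact_force: [-0.3, -0.7, 0.1]
grip_width: 0.0422
gripper_force: 0.0
```

Run:
```python
from h import *
goto([.457,-.338,.001],0)
p,R,s=tcp(); im=get_image("wrist"); save("w7.png",im["color"])
```

```text
at [ 0.4578 -0.3398  0.0349] yaw -0.002 tilt 0.23 tool move [-0.0009 -0.0019  0.0339] rotz deg -0.11 F [-0.3 -0.7  0.1] w 0.0422 t 35.7
```

View pics/w7.png

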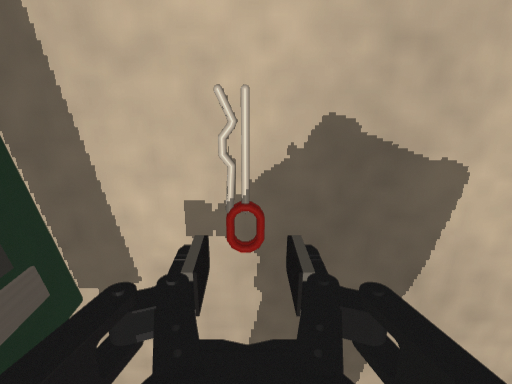

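Request:
{"fn": "servo_tool", "kwargs": {"xyz": [[-0.001,-0.0015,0.014],[0,0,0.012],[0,0,0.0075],[0,0,0],[0,0,0]], "rotation": [[0,0,0],[0,0,0],[0,0,0],[0,0,0],[0,0,0]]}}

```text
clock: 36.35
eef_pos: [0.4552, -0.3371, -0.0016]
tcp_rot: [-0.0, 1.0, -0.001, -0.0]
contact_force: [-1.3, 1.5, 3.3]
grip_width: 0.042
gripper_force: 1.4
```

Request:
{"fn": "servo_tool", "kwargs": {"xyz": [[0,0,0],[0,0,0],[0,0,0],[0,0,0]], "rotation": [[0,0,0],[0,0,0],[0,0,0],[0,0,0]], "gripper": 0.01, "grip_force": 80}}

```text
clock: 36.85
eef_pos: [0.4567, -0.3382, 0.0004]
tcp_rot: [0.001, 1.0, -0.001, 0.001]
contact_force: [-2.3, -0.0, 16.1]
grip_width: 0.0224
gripper_force: 83.1
```

Run:
```python
from h import *
goto([.457,-.338,.25],0)
```

```text
at [ 4.567e-01 -3.382e-01  4.000e-04] yaw -0.0021 tilt 0.18 tool move [ 0.0009  0.0003 -0.2496] rotz deg -0.12 F [-2.3 -0.  16.1] w 0.0224 t 36.9
```

Request:
{"fn": "servo_tool", "kwargs": {"xyz": [[0,0,-0.02],[0,0,-0.05],[0,0,-0.06],[0,0,-0.06],[0,0,-0.06],[0,0,0]], "rotation": [[0,0,0],[0,0,0],[0,0,0],[0,0,0],[0,0,0],[0,0,0]]}}

```text
clock: 37.6
eef_pos: [0.4574, -0.3382, 0.2545]
tcp_rot: [0.003, 1.0, -0.001, 0.003]
contact_force: [0.2, 0.6, -1.1]
grip_width: 0.0224
gripper_force: 79.0
```

Request:
{"fn": "servo_tool", "kwargs": {"xyz": [[-0.003,-0.055,0],[-0.003,-0.055,0],[-0.003,-0.055,0],[-0.003,-0.055,0],[-0.003,-0.055,0],[-0.003,-0.055,0],[-0.003,-0.055,0],[0,0,0]], "rotation": [[0,0,0],[0,0,0],[0,0,0],[0,0,0],[0,0,0],[0,0,0],[0,0,0],[0,0,-4.96]]}}

```text
clock: 38.6
eef_pos: [0.4341, 0.0522, 0.2485]
tcp_rot: [0.0, 0.999, 0.046, -0.0]
contact_force: [0.5, -1.0, -1.0]
grip_width: 0.0222
gripper_force: 79.0
```

Request:
{"fn": "servo_tool", "kwargs": {"xyz": [[0,0,0],[0,0,0],[0,0,0]], "rotation": [[0,0,0],[0,0,0],[0,0,0]]}}

```text
clock: 38.98
eef_pos: [0.435, 0.0471, 0.2485]
tcp_rot: [-0.0, 0.999, 0.041, -0.0]
contact_force: [0.2, 0.6, -1.3]
grip_width: 0.0227
gripper_force: 79.0
```

Run:
```python
from h import *
goto([.4317,.0482,.2],.0845); tr()
p,R,s=tcp(); im=get_image("wrist"); c,w=cloud("wrist"); save("w8.png",c,1.5)
np.savez("w8.npz",c=c,w=w,p=p,R=R)
d=w[...,:2]-C; x=np.cos(YA)*d[...,0]+np.sin(YA)*d[...,1]; y=-np.sin(YA)*d[...,0]+np.cos(YA)*d[...,1]
m=np.nan_to_num((abs(w[...,2]-.156)<.003)&(abs(x)<.03)&(abs(y-.099)<.03)); print("pin top",m.sum(),w[m].mean(0).round(4),x[m].mean().round(4),y[m].mean().round(4),cv2.minAreaRect(np.c_[x[m],y[m]].astype(np.float32)*1000))
```

```text
at [0.435  0.0471 0.2485] yaw 0.0822 tilt 0.03 tool move [-0.0032 -0.0014  0.0485] rotz deg -0.13 F [ 0.2  0.6 -1.3] w 0.0227 t 39.0
tray xyz -0.1149 0.0976 0.2485
pin top 755 [0.5535 0.0595 0.1555] 0.0043 0.1 ((4.340353965759277, 99.98703002929688), (20.838539123535156, 21.04503631591797), 17.868236541748047)
```

View pics/w8.png

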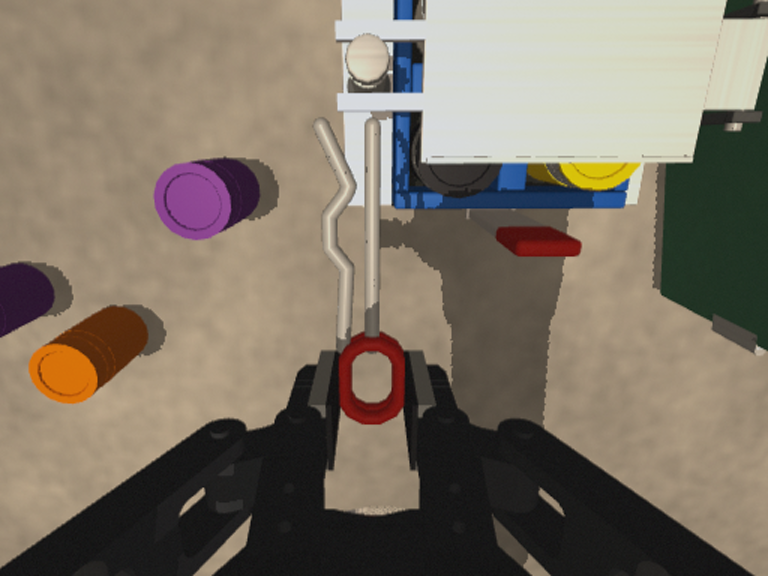

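```bash
cat >> h.py <<'E'
def leg():
    p,R,s=tcp(); c,w=cloud("wrist"); l=(w-p)@R
    m=np.nan_to_num((l[...,0]>.018)&(l[...,0]<.1)&(abs(l[...,1])<.009)&(abs(l[...,2])<.025)); q=l[m]
    q=q[abs(q[:,2]-np.median(q[:,2]))<.006]
    a=np.polyfit(q[:,0],q[:,1],1); b=np.polyfit(q[:,0],q[:,2],1)
    print("leg n",len(q),"x",np.percentile(q[:,0],[1,99]).round(4),"y=%.4f+%.4fx z(top surf)=%.4f+%.4fx"%(a[1],a[0],b[1],b[0]),"at x=.08: y %.4f ztop %.4f"%(np.polyval(a,.08),np.polyval(b,.08)))
    d=w[...,:2]-C; x=np.cos(YA)*d[...,0]+np.sin(YA)*d[...,1]; y=-np.sin(YA)*d[...,0]+np.cos(YA)*d[...,1]
    m=np.nan_to_num((abs(w[...,2]-.156)<.003)&(abs(x)<.03)&(abs(y-.1)<.03))
    if m.sum(): print("pin world",w[m].mean(0).round(4),"tool",l[m].mean(0).round(4),"n",m.sum())
    return c,w
E
python3 - <<'E'
from h import *
c,w=leg(); tr()
p,R,s=tcp()
# bar yaw from plate front edge / deck : fit tab top
d=w[...,:2]-C
m=np.nan_to_num((abs(w[...,2]-.154)<.003)&(w[...,0]<.49)&(w[...,1]<-.02)); q=w[m]; print("tab",len(q),cv2.minAreaRect(q[:,:2].astype(np.float32)*1000))
# front bar edge
m=np.nan_to_num((abs(w[...,2]-.130)<.003)&(w[...,1]<.02)&(w[...,1]>-.14)); q=w[m][:,:2]
f=[]
for a in np.arange(-.13,.015,.005):
    k=q[abs(q[:,1]-a)<.0025]
    if len(k)>10: f.append([a,np.percentile(k[:,0],1)])
f=np.array(f); print("front edge dx/dy",np.polyfit(f[:,0],f[:,1],1))
E
```

```text
leg n 1957 x [0.0186 0.0861] y=-0.0035+0.0308x z(top surf)=-0.0068+0.0392x at x=.08: y -0.0010 ztop -0.0036
pin world [0.5535 0.0594 0.1555] tool [ 0.119  -0.0023  0.0931] n 759
tray xyz -0.1148 0.0979 0.2487
tab 510 ((468.2963562011719, -48.076602935791016), (9.66407299041748, 36.78993606567383), 5.043879985809326)
front edge dx/dy [-0.1299193   0.50522375]
```

```bash
sed -i 's/(abs(l\[...,1\])<.009)/(abs(l[...,1]+.002)<.0045)\&(c.astype(float).max(-1)-c.astype(float).min(-1)<60)/' h.py
python3 - <<'E'
from h import *
leg()
p,R,s=tcp(); c,w=cloud("wrist"); l=(w-p)@R
for x0 in np.arange(.02,.09,.01):
    m=np.nan_to_num((abs(l[...,0]-x0)<.002)&(abs(l[...,1]+.002)<.007)&(abs(l[...,2])<.025)); q=l[m]; print(round(x0,3),m.sum(),q[:,1].mean().round(4),np.percentile(q[:,1],[3,97]).round(4),np.percentile(q[:,2],[10,50,90]).round(4))
E
```

```text
leg n 1565 x [0.0187 0.0865] y=-0.0004+0.0010x z(top surf)=-0.0067+0.0391x at x=.08: y -0.0003 ztop -0.0036
pin world [0.5535 0.0594 0.1554] tool [ 0.119  -0.0021  0.0932] n 751
0.02 107 -0.0023 [-0.0089  0.0022] [-0.0072 -0.0059 -0.0048]
0.03 111 -0.0027 [-0.0088  0.0021] [-0.0067 -0.0057 -0.0047]
0.04 125 -0.0031 [-0.0086  0.0021] [-0.0064 -0.0053 -0.0044]
0.05 84 -0.0001 [-0.0023  0.002 ] [-0.006  -0.0048 -0.0039]
0.06 101 -0.0005 [-0.0085  0.0024] [-0.0055 -0.0044 -0.0032]
0.07 163 -0.0028 [-0.0087  0.0024] [-0.0051 -0.0042 -0.0029]
0.08 107 0.0001 [-0.0022  0.0023] [-0.0049 -0.0038 -0.0026]
```

Request:
{"fn": "servo_tool", "kwargs": {"xyz": [[0,-0.002,0.04],[0,0,0.04],[0,0,0.02],[0,0,0.013],[0,0,0],[0,0,0],[0,0,0],[0,0,0]], "rotation": [[0,0,-0.25],[0,0,0],[0,0,0],[0,0,0],[0,2.1,0],[0,0,0],[0,0,0],[0,0,0]]}}

```text
clock: 40.22
eef_pos: [0.4353, 0.0498, 0.1361]
tcp_rot: [-0.001, 0.999, 0.044, 0.018]
contact_force: [-0.2, 0.2, -1.0]
grip_width: 0.0225
gripper_force: 79.0
```

Run:
```python
from h import *
leg(); tr(); p,R,s=tcp(); print("leg dir world",R[:,0].round(4),p.round(4),"force",s["contact_force"])
d=np.array([.5535,.0594,.140])-p; print("hole in tool",(R.T@d).round(4))
```

```text
leg n 1578 x [0.0188 0.0865] y=-0.0004+0.0016x z(top surf)=-0.0068+0.0407x at x=.08: y -0.0003 ztop -0.0036
pin world [0.5461 0.0588 0.1553] tool [ 0.1118  0.0008 -0.0151] n 683
tray xyz -0.1145 0.1003 0.1359
leg dir world [0.9954 0.0887 0.0367] [0.4352 0.0498 0.1359] force [ 0.64496744  0.4383899  -0.64031668]
hole in tool [0.1188 0.0009 0.0003]
```

Request:
{"fn": "servo_tool", "kwargs": {"xyz": [[0.007,0.001,0.0003],[0.007,0,0.0003],[0.007,0,0.0003],[0.005,0,0.0002],[0.005,0,0.0002],[0.004,0,0.0001],[0,0,0]], "rotation": [[0,0,0],[0,0,0],[0,0,0],[0,0,0],[0,0,0],[0,0,0],[0,0,0]]}}

```text
clock: 41.15
eef_pos: [0.47, 0.052, 0.1356]
tcp_rot: [-0.001, 0.999, 0.045, 0.018]
contact_force: [0.1, 0.2, 0.1]
grip_width: 0.0222
gripper_force: 79.0
```

Run:
```python
from h import *
leg(); tr(); p,R,s=tcp(); print("leg dir world",R[:,0].round(4),p.round(4),"force",s["contact_force"])
d=np.array([.5535,.0594,.140])-p; print("hole in tool",(R.T@d).round(4))
c,w=cloud("scene"); np.save("sc.npy",c); save("s5.png",c[130:230,210:330],5)
```

```text
leg n 1231 x [0.0186 0.0728] y=0.0000+-0.0091x z(top surf)=-0.0068+0.0406x at x=.08: y -0.0007 ztop -0.0035
pin world [0.5537 0.0595 0.1555] tool [ 0.0847 -0.     -0.0169] n 2276
tray xyz -0.0797 0.0995 0.1356
leg dir world [0.9954 0.0889 0.0365] [0.4699 0.0519 0.1356] force [ 0.50415261  0.57687685 -1.0698617 ]
hole in tool [ 0.0841 -0.     -0.0014]
```

View pics/s5.png

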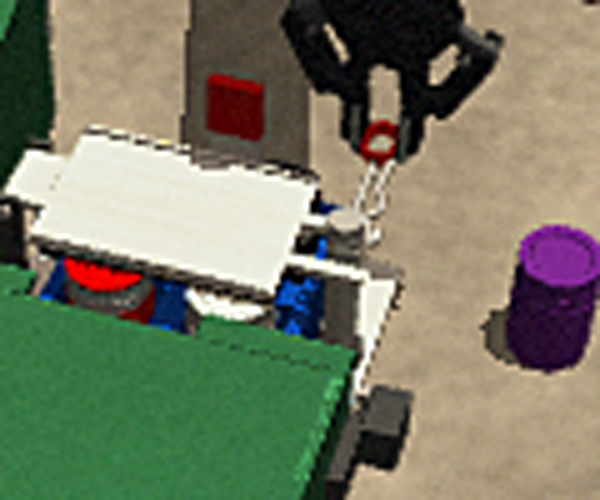

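The leg is in the hole: the visible part ends at the pin face and there is no contact force. Pushing it home.

Request:
{"fn": "servo_tool", "kwargs": {"xyz": [[0.006,0,0.0002],[0.006,0,0.0002],[0.006,0,0.0002],[0.006,0,0.0002],[0.005,0,0.0002],[0.0035,0,0.0001],[0,0,0],[0,0,0]], "rotation": [[0,0,0],[0,0,0],[0,0,0],[0,0,0],[0,0,0],[0,0,0],[0,0,0],[0,0,0]], "grip_force": 110}}

```text
clock: 42.25
eef_pos: [0.5023, 0.0545, 0.1357]
tcp_rot: [-0.001, 0.999, 0.044, 0.018]
contact_force: [-0.4, 1.1, -0.3]
grip_width: 0.0214
gripper_force: 111.0
```

Run:
```python
from h import *
c,w=leg(); tr(); p,R,s=tcp(); print(p.round(4),"force",s["contact_force"])
save("w9.png",c[:330,100:420],2); h=cv2.cvtColor(c,cv2.COLOR_RGB2HSV); l=(w-p)@R
m=np.nan_to_num(((h[...,0]<8)|(h[...,0]>172))&(h[...,1]>120)&(abs(l[...,0])<.04)&(abs(l[...,2])<.03)); q=l[m]; print("coil tool x range",np.percentile(q[:,0],[1,99]).round(4),"y",np.percentile(q[:,1],[1,99]).round(4),np.median(q[:,2]))
```

```text
leg n 1061 x [0.0185 0.0866] y=-0.0003+-0.0001x z(top surf)=-0.0067+0.0413x at x=.08: y -0.0003 ztop -0.0034
pin world [0.5542 0.0594 0.1556] tool [ 0.0529 -0.0003 -0.0179] n 1842
tray xyz -0.0472 0.0993 0.1357
[0.5023 0.0545 0.1357] force [-0.01083187  1.21959538 -0.04983077]
coil tool x range [-0.0398  0.0174] y [-0.0106  0.1155] -0.0076869338373478655
```

View pics/w9.png

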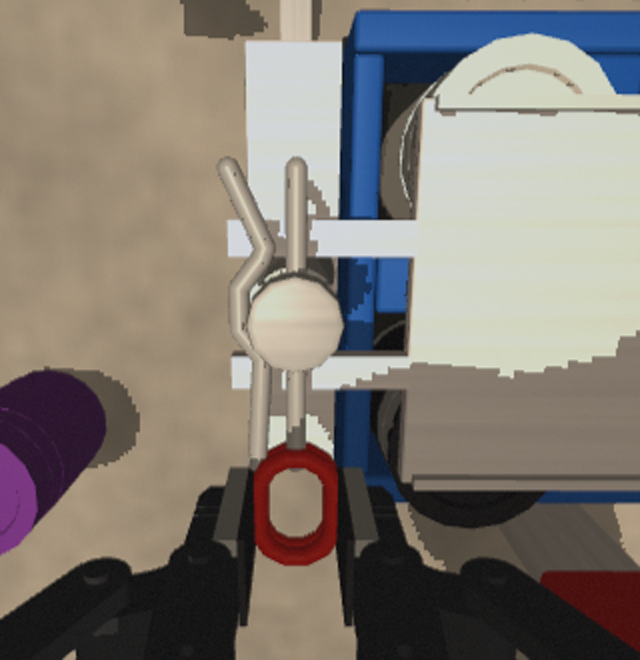

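The clip is home: the leg passes right through the pin and the bow has sprung over it. Releasing it and going to the front of the push tab.

Request:
{"fn": "servo_tool", "kwargs": {"xyz": [[0.0008,0,0],[0,0,0],[0,0,0],[0,0,0],[-0.001,0,-0.03],[-0.002,0,-0.04],[0,0,-0.02],[0,0,0]], "rotation": [[0,0,0],[0,0,0],[0,0,0],[0,0,0],[0,0,0],[0,0,0],[0,-2.1,0],[0,0,0]], "gripper": 0.045}}

```text
clock: 43.3
eef_pos: [0.4979, 0.0543, 0.2268]
tcp_rot: [0.0, 0.999, 0.044, 0.001]
contact_force: [0.3, -0.4, -1.6]
grip_width: 0.0452
gripper_force: 0.0
```

Run:
```python
from h import *
p,R,s=tcp(); c,w=cloud("wrist"); save("w10.png",c[:330,100:420],2); tr(); goto([.433,-.051,.125],.0845)
```

```text
tray xyz -0.0523 0.0996 0.2256
at [0.4972 0.0543 0.2256] yaw 0.089 tilt 0.06 tool move [-0.0734  0.0992  0.1005] rotz deg 0.26 F [-0.2 -0.8 -0.6] w 0.0447 t 43.4
```

View pics/w10.png

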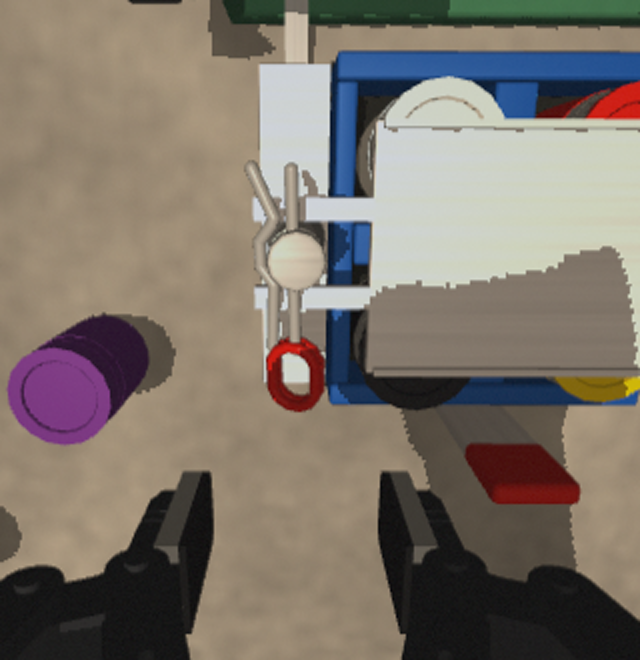

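The clip stays through the pin after release. I've now gone past the 14-picture viewing limit: this is number 16. I'll work from numbers only from here on.

Request:
{"fn": "servo_tool", "kwargs": {"xyz": [[-0.0245,0.0331,0],[-0.0245,0.0331,0],[-0.0245,0.0331,0],[0,0,0],[0,0,0.04],[0,0,0.04],[0,0,0.02],[0,0,0]], "rotation": [[0,0,0.26],[0,0,0],[0,0,0],[0,0,0],[0,0,0],[0,0,0],[0,0,0],[0,0,0]], "gripper": 0.0}}

```text
clock: 44.35
eef_pos: [0.4309, -0.0498, 0.1238]
tcp_rot: [-0.001, 0.999, 0.043, -0.002]
contact_force: [-0.4, 0.7, -0.2]
grip_width: -0.0001
gripper_force: 0.0
```

Run:
```python
from h import *
tr(); goto([.433,-.051,.125],.0845)
d=np.load("w1.npz"); w=d["w"]; d=w[...,:2]-C; x=np.cos(YA)*d[...,0]+np.sin(YA)*d[...,1]; y=-np.sin(YA)*d[...,0]+np.cos(YA)*d[...,1]
s=np.load("s0.npz")["wa"]; d=s[...,:2]-C; xs=np.cos(YA)*d[...,0]+np.sin(YA)*d[...,1]; ys=-np.sin(YA)*d[...,0]+np.cos(YA)*d[...,1]
for X,Y,Z in((x,y,w[...,2]),(xs,ys,s[...,2])):
  for a in (-.1,-.07,0,.03,.07,.1):
    m=np.nan_to_num((abs(Y-a)<.006)&(abs(Z-.176)<.004)&(X>.08)&(X<.2)); print(a,m.sum(),np.percentile(X[m],1).round(4) if m.sum()>3 else "")
```

```text
tray xyz -0.1272 0.0014 0.1238
at [ 0.4309 -0.0498  0.1238] yaw 0.0858 tilt 0.22 tool move [ 0.002   0.0014 -0.0012] rotz deg 0.08 F [-0.4  0.7 -0.2] w -0.0001 t 44.4
-0.1 93 0.1163
-0.07 95 0.1163
0 0 
0.03 0 
0.07 106 0.1157
0.1 105 0.1157
-0.1 92 0.1166
-0.07 103 0.1155
0 84 0.1335
0.03 87 0.1338
0.07 110 0.1158
0.1 112 0.1153
```

Request:
{"fn": "servo_tool", "kwargs": {"xyz": [[0.012,0.001,0],[0.012,0,0],[0.018,0,0],[0.022,0,0],[0.022,0,0],[0.022,0,0],[0.022,0,0],[0.022,0,0]], "rotation": [[0,0,0],[0,0,0],[0,0,0],[0,0,0],[0,0,0],[0,0,0],[0,0,0],[0,0,0]]}}

```text
clock: 45.35
eef_pos: [0.5823, -0.0394, 0.1254]
tcp_rot: [0.0, 0.999, 0.042, -0.003]
contact_force: [-17.4, -0.1, 12.8]
grip_width: -0.0001
gripper_force: 8.7
```

Request:
{"fn": "servo_tool", "kwargs": {"xyz": [[0.022,0,0],[0.018,0,0],[0.014,0,0],[0.01,0,0],[0,0,0],[0,0,0]], "rotation": [[0,0,0],[0,0,0],[0,0,0],[0,0,0],[0,0,0],[0,0,0]]}}

```text
clock: 46.1
eef_pos: [0.6477, -0.0338, 0.1254]
tcp_rot: [-0.0, 0.999, 0.042, -0.001]
contact_force: [-3.0, -0.8, -0.5]
grip_width: 0.0002
gripper_force: 1.9
```

```bash
cat >> h.py <<'E'
def tray_frame(w):
    d=w[...,:2]-C; return np.cos(YA)*d[...,0]+np.sin(YA)*d[...,1],-np.sin(YA)*d[...,0]+np.cos(YA)*d[...,1]
def tab(cam="scene"):
    c,w=cloud(cam); x,y=tray_frame(w); h=cv2.cvtColor(c,cv2.COLOR_RGB2HSV)
    m=np.nan_to_num((abs(y)<.03)&(abs(w[...,2]-.154)<.003)&((h[...,0]<8)|(h[...,0]>172))&(h[...,1]>140)); print(cam,"tab n",m.sum(),np.percentile(x[m],[2,50,98]).round(4) if m.sum()>3 else "")
    m=np.nan_to_num((abs(y-.099)<.02)&(abs(w[...,2]-.155)<.003)&(x<.4)); print("pin",m.sum(),x[m].mean() if m.sum() else "")
E
python3 - <<'E'
from h import *
tr(); goto([.433,-.051,.125],.0845); tab(); tab("wrist")
E
```

```text
tray xyz 0.0902 -0.0009 0.1254
at [ 0.6477 -0.0338  0.1254] yaw 0.0835 tilt 0.07 tool move [-0.2153 -0.0008  0.0006] rotz deg -0.05 F [-3.  -0.8 -0.5] w 0.0002 t 46.1
scene tab n 39 [-0.5438  0.1044  0.1103]
pin 11 -0.47474698273537114
wrist tab n 1697 [0.1018 0.1072 0.1108]
pin 0
```

Request:
{"fn": "servo_tool", "kwargs": {"xyz": [[0.006,0,0],[0.006,0,0],[0.004,0,0],[0.003,0,0],[0,0,0]], "rotation": [[0,0,0],[0,0,0],[0,0,0],[0,0,0],[0,0,0]]}}

```text
clock: 46.82
eef_pos: [0.6633, -0.0324, 0.1254]
tcp_rot: [0.001, 0.999, 0.042, -0.004]
contact_force: [-21.0, -1.4, 10.3]
grip_width: -0.0001
gripper_force: 10.8
```

Run:
```python
from h import *
tr(); goto([.433,-.051,.125],.0845); tab("wrist")
```

```text
tray xyz 0.1059 -0.0009 0.1254
at [ 0.6633 -0.0324  0.1254] yaw 0.0841 tilt 0.43 tool move [-0.231  -0.0008  0.0021] rotz deg -0.02 F [-21.   -1.4  10.3] w -0.0001 t 46.8
wrist tab n 761 [0.1171 0.1201 0.1225]
pin 0
```

Request:
{"fn": "servo_tool", "kwargs": {"xyz": [[0.002,0,0],[0.002,0,0],[0.002,0,0],[0,0,0]], "rotation": [[0,0,0],[0,0,0],[0,0,0],[0,0,0]]}}

```text
clock: 47.38
eef_pos: [0.6632, -0.0325, 0.1254]
tcp_rot: [0.002, 0.999, 0.042, -0.01]
contact_force: [-55.0, -3.6, 32.3]
grip_width: -0.0005
gripper_force: 27.9
```

Run:
```python
from h import *
tr(); goto([.433,-.051,.125],.0845); tab("wrist")
```

```text
tray xyz 0.1058 -0.0009 0.1254
at [ 0.6632 -0.0325  0.1254] yaw 0.0844 tilt 1.19 tool move [-0.2309 -0.001   0.0052] rotz deg -0.01 F [-55.   -3.6  32.3] w -0.0005 t 47.4
wrist tab n 620 [0.1174 0.1199 0.1219]
pin 0
```

Request:
{"fn": "servo_tool", "kwargs": {"xyz": [[-0.03,0,0],[-0.05,0,0],[0,0,-0.06],[0,0,-0.06],[0,0,0],[0,0,0]], "rotation": [[0,0,0],[0,0,0],[0,0,0],[0,0,0],[0,0,0],[0,0,0]]}}

```text
clock: 48.18
eef_pos: [0.5933, -0.0387, 0.246]
tcp_rot: [0.0, 0.999, 0.042, 0.001]
contact_force: [-0.5, 0.2, -0.2]
grip_width: 0.0003
gripper_force: 0.0
```

Run:
```python
from h import *
tab("wrist")
for cam in ("scene","side","wrist"):
    c,w=cloud(cam); m=np.nan_to_num((abs(w[...,2]-.1725)<.004)&(w[...,0]<.68)&(w[...,0]>.35)&(w[...,1]<-.12)&(w[...,1]>-.3)); q=w[m][:,:2]
    if len(q)<30: print(cam,len(q)); continue
    print(cam,len(q),cv2.minAreaRect(q.astype(np.float32)*1000), np.percentile(q,[1,99],axis=0).round(3).tolist())
    x,y=tray_frame(w); m=np.nan_to_num((abs(w[...,2]-.176)<.003)&(x>.12)&(x<.25)); print(" roof y'",np.percentile(y[m],[2,98]).round(3))
tr(); goto([.433,-.051,.125],.0845)
```

```text
wrist tab n 653 [0.1165 0.1209 0.1259]
pin 0 
scene 275 ((536.7721557617188, -189.6789093017578), (262.3660583496094, 16.071075439453125), 14.022163391113281) [[0.412, -0.224], [0.664, -0.154]]
 roof y' [-0.129  0.135]
side 737 ((546.452880859375, -187.6736297607422), (294.94134521484375, 39.0524787902832), 19.456506729125977) [[0.406, -0.229], [0.679, -0.133]]
 roof y' [-0.134  0.131]
wrist 4350 ((568.8562622070312, -183.50088500976562), (198.470458984375, 15.767619132995605), 14.18006420135498) [[0.482, -0.209], [0.664, -0.154]]
 roof y' [-0.131  0.132]
tray xyz 0.0346 -0.001 0.2444
at [ 0.5923 -0.0385  0.2444] yaw 0.0843 tilt 0.09 tool move [-0.1596 -0.0009  0.1197] rotz deg -0.01 F [-0.2 -0.6 -0.2] w 0.0001 t 48.4
```

Request:
{"fn": "servo_tool", "kwargs": {"xyz": [[-0.024,0.0428,0],[-0.024,0.0428,0],[-0.024,0.0428,0],[-0.024,0.0428,0],[-0.0236,0.0428,0],[0,0,0],[0,0,0],[0,0,0]], "rotation": [[0,0,0],[0,0,0],[0,0,0],[0,0,0],[0,0,0],[0,0,0],[0,0,0],[0,0,0]]}}

```text
clock: 49.38
eef_pos: [0.4921, -0.2602, 0.2454]
tcp_rot: [-0.0, 0.999, 0.043, 0.0]
contact_force: [0.2, -0.1, -0.7]
grip_width: -0.0002
gripper_force: 0.0
```

Run:
```python
from h import *
tr(); goto([.4911,-.262,.135],.0845)
c,w=cloud("scene"); m=np.nan_to_num((abs(w[...,2]-.1725)<.004)&(w[...,0]<.68)&(w[...,0]>.35)&(w[...,1]<-.12)&(w[...,1]>-.3)); print(cv2.minAreaRect(w[m][:,:2].astype(np.float32)*1000))
```

```text
tray xyz -0.0839 -0.2134 0.2454
at [ 0.4921 -0.2602  0.2454] yaw 0.0867 tilt 0.04 tool move [-0.0012  0.0017  0.1104] rotz deg 0.13 F [ 0.2 -0.1 -0.7] w -0.0002 t 49.4
((547.0025634765625, -185.89321899414062), (287.2421569824219, 29.39067268371582), 17.67552947998047)
```

Request:
{"fn": "servo_tool", "kwargs": {"xyz": [[0,0,0.05],[0,0,0.045],[0,0,0.014],[-0.002,-0.018,0],[-0.003,-0.018,0],[-0.0017,-0.0219,0],[-0.0017,-0.0219,0],[-0.0017,-0.0219,0]], "rotation": [[0,0,0],[0,0,0],[0,0,0],[0,0,0],[0,0,0],[0,0,0],[0,0,0],[0,0,0]]}}

```text
clock: 50.42
eef_pos: [0.4727, -0.1596, 0.137]
tcp_rot: [0.0, 0.999, 0.042, 0.0]
contact_force: [0.1, 0.1, -0.2]
grip_width: 0.0001
gripper_force: 0.4
```

Request:
{"fn": "servo_tool", "kwargs": {"xyz": [[0.0045,-0.0189,0],[0.0045,-0.0189,0],[0.0045,-0.0189,0],[0.0101,-0.0172,0],[0.0101,-0.0172,0],[0.0101,-0.0172,0],[0.0152,-0.0137,0],[0.0152,-0.0137,0]], "rotation": [[0,0,0],[0,0,0],[0,0,0],[0,0,0],[0,0,0],[0,0,0],[0,0,0],[0,0,0]]}}

```text
clock: 51.42
eef_pos: [0.5356, -0.0186, 0.1365]
tcp_rot: [-0.0, 0.999, 0.042, -0.0]
contact_force: [-0.4, -1.2, 0.3]
grip_width: 0.0002
gripper_force: 0.4
```

```bash
cat >> h.py <<'E'
def door():
    for cam in("scene","wrist"):
        c,w=cloud(cam); x,y=tray_frame(w); h=cv2.cvtColor(c,cv2.COLOR_RGB2HSV)
        m=np.nan_to_num((abs(w[...,2]-.172)<.003)&(h[...,0]>45)&(h[...,0]<90)&(x<.115)&(x>-.2)&(y>-.2)&(y<.2)); print(cam,m.sum(),end=" ")
        if m.sum()>15:
            q=np.c_[x[m],y[m]]; r=cv2.minAreaRect((q*1000).astype(np.float32)); v=np.linalg.svd(q-q.mean(0),full_matrices=False)[2][0]; v*=np.sign(v[1]); print(np.round(r[0],1),np.round(r[1],1),"theta",np.arctan2(-v[0],v[1]).round(4))
        else: print()
E
python3 - <<'E'
from h import *
tr(); goto([.433,-.051,.125],.0845); door()
E
```

```text
tray xyz -0.0202 0.0237 0.1365
at [ 0.5356 -0.0186  0.1365] yaw 0.0843 tilt 0.02 tool move [-0.105   0.0236  0.0115] rotz deg -0.01 F [-0.4 -1.2  0.3] w 0.0002 t 51.4
scene 326 [75.5 11. ] [120.8 265. ] theta 0.5795
wrist 17299 [18.2 15.3] [ 15.4 194.4] theta 0.5421
```

Request:
{"fn": "servo_tool", "kwargs": {"xyz": [[0.0152,-0.0137,0],[0.0186,-0.0096,0],[0.0186,-0.0096,0],[0.0152,-0.0046,0],[0.0152,-0.0046,0],[0.01,-0.0014,0],[0.01,-0.0014,0],[0,0,0]], "rotation": [[0,0,0],[0,0,0],[0,0,0],[0,0,0],[0,0,0],[0,0,0],[0,0,0],[0,0,0]]}}

```text
clock: 52.52
eef_pos: [0.6344, 0.0337, 0.1365]
tcp_rot: [-0.0, 0.999, 0.042, 0.0]
contact_force: [-0.2, -0.2, -1.0]
grip_width: -0.0001
gripper_force: 0.0
```

Run:
```python
from h import *
tr(); goto([.433,-.051,.125],.0845); door()
```

```text
tray xyz 0.0827 0.0674 0.1365
at [0.6344 0.0337 0.1365] yaw 0.0843 tilt 0.03 tool move [-0.2079  0.0674  0.0114] rotz deg -0.01 F [-0.2 -0.2 -1. ] w -0.0001 t 52.5
scene 350 [105.7   1.8] [ 20.2 264.2] theta 0.0157
wrist 14500 [102.8  45.7] [ 17.4 173.5] theta 0.0247
```

Request:
{"fn": "servo_tool", "kwargs": {"xyz": [[0.005,0,0],[0.005,0,0],[0.004,0,0],[0,0,0]], "rotation": [[0,0,0],[0,0,0],[0,0,0],[0,0,0]]}}

```text
clock: 53.12
eef_pos: [0.6399, 0.0341, 0.1364]
tcp_rot: [0.002, 0.999, 0.043, -0.009]
contact_force: [-47.7, -6.6, 28.9]
grip_width: -0.0003
gripper_force: 23.9
```

Run:
```python
from h import *
tr(); goto([.433,-.051,.125],.0845); door()
```

```text
tray xyz 0.0882 0.0674 0.1364
at [0.6399 0.0341 0.1364] yaw 0.0853 tilt 1.04 tool move [-0.2132  0.0671  0.0154] rotz deg 0.05 F [-47.7  -6.6  28.9] w -0.0003 t 53.1
scene 304 [102.9   2. ] [ 26.1 263.8] theta 0.0008
wrist 13406 [107.3  44.5] [ 15.3 175.7] theta 0.0067
```

Firmly against the stop, with the door angle about 0. Backing away slowly and checking.

Request:
{"fn": "servo_tool", "kwargs": {"xyz": [[-0.01,0,0],[-0.02,0,0],[-0.04,0,0],[-0.04,0,-0.04],[0,0,-0.06],[0,0,0],[0,0,0]], "rotation": [[0,0,0],[0,0,0],[0,0,0],[0,0,0],[0,0,0],[0,0,0],[0,0,0]]}}

```text
clock: 54.1
eef_pos: [0.5387, 0.0252, 0.2368]
tcp_rot: [0.0, 0.999, 0.042, 0.001]
contact_force: [-0.1, -0.4, -0.5]
grip_width: -0.0003
gripper_force: 0.0
```

Run:
```python
from h import *
tr(); goto([.433,-.051,.125],.0845); door()
c,w=cloud("wrist"); x,y=tray_frame(w)
f=[]
for a in np.arange(-.1,.12,.02):
    m=np.nan_to_num((abs(y-a)<.004)&(abs(w[...,2]-.173)<.0025)&(x>.05)&(x<.13))
    if m.sum()>20: f.append([a,np.percentile(x[m],2)])
f=np.array(f); print(f.round(4).tolist(), "slope(-theta)",np.polyfit(f[:,0],f[:,1],1) if len(f)>2 else "")
s,ws=cloud("scene"); xs,ys=tray_frame(ws)
m=np.nan_to_num((abs(ws[...,2]-.176)<.003)&(abs(ys)<.12)&(xs<.13)); print("roof",m.sum())
```

```text
tray xyz -0.0134 0.0671 0.2368
at [0.5387 0.0252 0.2368] yaw 0.0839 tilt 0.08 tool move [-0.1118  0.067   0.1117] rotz deg -0.03 F [-0.1 -0.4 -0.5] w -0.0003 t 54.1
scene 304 [105.7  -0.5] [ 18.6 268.2] theta 0.0021
wrist 9668 [107.1  15.6] [ 15.3 234.5] theta 0.0017
[[-0.1, 0.1], [-0.08, 0.1004], [-0.06, 0.1001], [-0.04, 0.1], [-0.02, 0.1], [0.0, 0.1], [0.02, 0.0999], [0.04, 0.0999], [0.06, 0.1001], [0.08, 0.0999], [0.1, 0.0999]] slope(-theta) [-0.00135701  0.09999526]
roof 474
```

```bash
python3 -c "
from cell import *
print(sign_off())"
```

```text
the job is handed in; nothing more can be done
None
```

The job is handed in: four cans loaded, bar down, clip through the pin with its bow over, carriage pushed to its stop, door shut (about 0.002 rad); the clip could not be re-checked once inside the cabinet, no verdict came back, and I viewed 16 pictures against the limit of 14.

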